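# Raise the fallen kiln post and bring a bowl under the drying tier

### The arm

A 6-joint arm with a two-finger parallel gripper is mounted at the origin on the work surface. World frame = base frame: x ahead of the robot, y to its left, z up, the work surface at z = 0. Lengths are in m, angles in degrees, forces in N, time in s.
With the tool pointing down it reaches from about 0.35 to 0.875 m from the base axis. Payload 4.2 kg.
Tool frame: the origin (TCP) lies midway between the tips of the shut fingers; the grasp point (between the pads) lies 19 mm behind it; z points along the fingers, y is the line along which they close (so a half turn about z gives the same grasp; the last joint's range is limited). The gripper opens to 87 mm and grips with 3 to 60 N. Pads are 19 mm wide; open, the fingers measure 117 mm over their backs; the gripper's body (75 mm by 190 mm) begins 51 mm behind the grasp point.
Start: joints at [-54.855, 22.042, 0.453, 0, -68.411, -14.817], TCP at [0.217, -0.586, 0.223] pointing down, gripper open.
Joint ranges: [-179.83, 179.83], [-69.29, 118.12], [-61.27, 80.66], [-181.25, 117.63], [-171.15, -9.14], [-177.46, 177.46]. Speed limits (degrees/s): [159.86, 159.86, 180, 180, 180, 180].

### API

Orientations are given as a 3x3 rotation matrix whose columns are the frame's x, y, z axes.
In Python, from station import sense, capture, camera_params, finish_job gives the robot as it stands.
- The arm moves only by the tool drive_tool, never from a script. Its argument "rows" is a list of rows, each an object of numbers: "tx", "ty", "tz": the shift along the tool's x, y, z in cm; "ax", "ay", "az": the turn, a rotation vector about the tool's x, y, z in rad; "claw": the finger opening in cm, from 0 to 8.7. In form: [{"tx": .., "ty": .., "tz": .., "ax": .., "ay": .., "az": .., "claw": ..}, ...]. A call has 1 to 10 rows; each row shifts and turns the commanded pose from where the row before left it, along the tool's axes as they then stand; what a row does not reach is not made up. A row lasts 1/12 s, in which the tool goes at most 41.7 mm and 7.16 degrees, less where a joint would pass 70% of its speed; a pose out of reach is approached as far as the arm can. A call with a gripper value outside its range is refused whole. The fingers move at their own pace and stop on an object; the grip force is fixed at half the most. Time passes only in rows, so rows that do not move let the fingers close. It gives the time, the measured TCP pose, the force, the opening and the grip force at its end, in the units of the state.
- sense(): the state, without advancing time (a new reading comes with each control period).
- capture(name): name is "scene" or "top" or "wrist"; returns (picture, depth): 480x640x3 uint8, red, green, blue; 480x640 float32, m along the optical axis (not along the pixel's ray), 0 where there is no reading.
- camera_params(name): a dict with "intrinsics" (3x3 intrinsics, pixels), "R" (3x3) and "t" (3): a world point X has camera coordinates R X + t; the wrist camera has in their place "tool_from_camera" (4x4, takes a point from camera to tool coordinates, whose origin is the TCP and whose axes are the flange's). Camera axes: x right, y down, z forward; pixel columns grow to the right and rows downward; lengths in m; the calibration is good to about 2 mm. A picture is of the moment at which its call begins: read the wrist's pose just before it. camera_params takes no time and is no camera call.
- finish_job(): hands the job in; it is judged then, once.
The state is a dict: "time_s": time; "joints": joint angles; "joint_velocities": joint speeds; "effort": joint torques, N m; "tcp_pos": TCP position; "ee_rot": TCP orientation; "wrist_force": force on the tool from outside, world axes, zero at the start; "moment": the same for the moment, N m; "gripper_width": opening from 0.0 (shut) to 1.0 (fully open); "gripper_force": force on a finger pad.
Only numpy, scipy, OpenCV 4.12 (cv2) and the standard library are available. Lean on these libraries where they do the work, as an engineer would, in place of code of your own. Each camera call takes 0.05 s, during which the arm holds its last target. There are 200 camera calls.

### The job

A drying tier is being set up on the potter's bench and one of its three kiln posts has fallen over. First tip it up about its foot, keeping the foot down on the bench (slide it if need be, never lift the post clear), so that it stands upright, brown band at the top, inside the chalk square; then take the top bowl off the nest and set it down, without dropping it, upright inside the chalk circle. Do not shift or knock over the other posts, bowls, dish and pots.

Things in the scene. Friction and masses are not known exactly. Their poses are not given: they have to be found in the camera images.
- post_center (a point): centre of the fallen kiln post: solid pale ceramic bar, 36 x 36 mm square, 180 mm long, about 0.4 kg, lying on a flat side. A brown band (22 mm wide, 6 mm from the end) marks its head; the plain end is its foot. The x axis runs along the post from foot to head (up when it stands).
- post_foot (a point): centre of the square foot face of the fallen post: 18 mm above the bench while it lies, 0 when it stands. Same axes as the post. At the start it lies within about 70 mm of the chalk square; the head lies away from the square, roughly towards +y.
- square_mid (a point): centre, on the bench top, of the white chalk square (outline 62 x 62 mm) where the fallen post has to stand. It may be in any of three places: left, right or middle.
- bowl_center (a point): centre (on the axis, 32.5 mm above the underside; z up) of the top bowl of the nest: black clay bowl 65 mm tall, outer radius 32 mm at the foot growing in a straight cone to 60 mm at the rim; wall 8 mm, inner floor 35 mm below the rim, about 0.35 kg. Pinch it by the wall, one finger in, one out.
- bowl_mid_center (a point): centre of the middle bowl of the nest, same shape; stays in the nest. Each of the three equal bowls stands on the inner floor of the one below, 30 mm higher, so the rims are 30 mm apart and the top rim is 125 mm above the bench. The nest stands at the far left or far right.
- bowl_low_center (a point): centre of the lowest bowl of the nest, same shape; stays where it is.
- circle_mid (a point): centre, on the bench top, of the white chalk circle (radius 48 mm) among the three post places, where the top bowl's foot has to stand.
- casserole_center (a point): small black casserole with a looped lid handle, radius 67 mm, 101 mm tall, 0.9 kg, at the far side opposite the nest; this point is on its axis, 50 mm above the bench. Leave it alone.
- jar_center (a point): small lidded jar, dark with an orange-brown lid, radius 34 mm, 80 mm tall; this point is on its axis, 40 mm above the bench. Leave it alone.
- dish_center (a point): small shallow orange-brown clay dish, radius 45 mm, 18 mm tall, near the robot on its right; this point is on its axis, 9 mm above the bench. Leave it alone.
- post_a_center (a point): first standing kiln post, solid, 36 x 36 mm and 180 mm tall, about 0.4 kg, standing upright; its place is fixed for the episode but differs between episodes. Leave it standing where it is. This point is its centre, 90 mm above the bench.
- post_b_center (a point): second standing kiln post, solid, 36 x 36 mm and 180 mm tall, about 0.4 kg, standing upright; its place is fixed for the episode but differs between episodes. Leave it standing where it is. This point is its centre, 90 mm above the bench.

How it is judged:
By the outcome, as a careful person would: the job done as asked, in the order asked, and still so for the second after the job is handed in, with the robot touching nothing.
It also fails if it takes over 67 s, if anything falls off the work surface, if the arm or the gripper's body presses on something with over 40 N, if the wrist force passes 120 N, or if a joint passes its speed limit or range.

## Working session

There is one attempt and no reset: what is moved stays moved. The work goes in short steps, Python scripts to look and compute and a tool call to move; the robot and the scene stay as the last step left them, time stands still between calls to the robot, and variables do not carry over. Pictures are saved under pics/ and viewed, at most 12 in all, crops included, and the job is handed in when it is done.

Besides the shell and the picture viewer there is one more tool, called as name([rows], argument=value, ...), one row to a line, values as JSON. drive_tool: Moves the arm, as the interface text tells. Its arguments: {"type":"object","properties":{"rows":{"type":"array"}},"required":["rows"]}

```bash
mkdir -p pics; ls; cat > h.py <<'E'
import numpy as np, cv2
from station import sense, capture, camera_params, finish_job
def snap(n,f):
    s=sense(); im,d=capture(n); cv2.imwrite(f'pics/{f}.png',im[:,:,::-1]); np.savez(f'{f}.npz',im=im,d=d,p=np.array(s['tcp_pos']),R=np.array(s['ee_rot']),n=n); return im,d
def cloud(f):
    q=np.load(f'{f}.npz'); n=str(q['n']); c=camera_params(n); K=np.array(c['intrinsics']); d=q['d']
    v,u=np.mgrid[:480,:640]; P=np.stack([(u-K[0,2])/K[0,0]*d,(v-K[1,2])/K[1,1]*d,d],-1)
    if n=='wrist':
        T=np.array(c['tool_from_camera']); P=P@T[:3,:3].T+T[:3,3]; P=P@q['R'].T+q['p']
    else: P=(P-np.array(c['t']))@np.array(c['R'])
    P[d==0]=np.nan
    return P,q['im']
E
python3 - <<'E'
from h import *
snap('scene','s0');snap('top','t0');print(sense())
E
```

```text
pics
{'time_s': 0.1, 'joints': array([-5.48556308e+01,  2.20886249e+01,  3.89609598e-01, -2.54263593e-02,
       -6.84110080e+01, -1.48181558e+01]), 'joint_velocities': array([-0.04283591, -0.09162407,  0.17639677,  0.03795591,  0.14394738,
        0.09569307]), 'effort': array([ 1.33474202e-05, -3.91691422e+01,  1.87935233e+01,  4.23195049e+00,
        1.34314279e-02, -6.88398040e-05]), 'tcp_pos': array([ 0.21695958, -0.58557967,  0.22155846]), 'ee_rot': array([[-9.37786919e-01, -3.47210462e-01, -7.67942633e-04],
       [-3.47211299e-01,  9.37785181e-01,  1.80771674e-03],
       [ 9.25070564e-05,  1.96189147e-03, -9.99998071e-01]]), 'wrist_force': array([ 0.20357335, -0.43077741, -0.80072246]), 'moment': array([ 0.01702831, -0.05538873,  0.03525291]), 'gripper_force': 0.0, 'gripper_width': 1.0043038612267652}
```

View pics/t0.png

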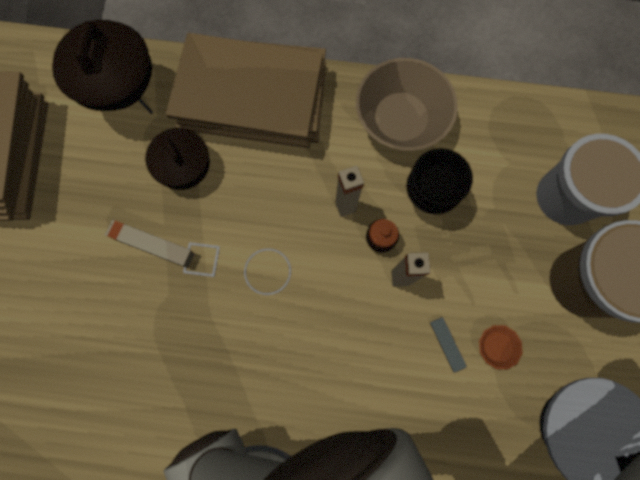

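View pics/s0.png

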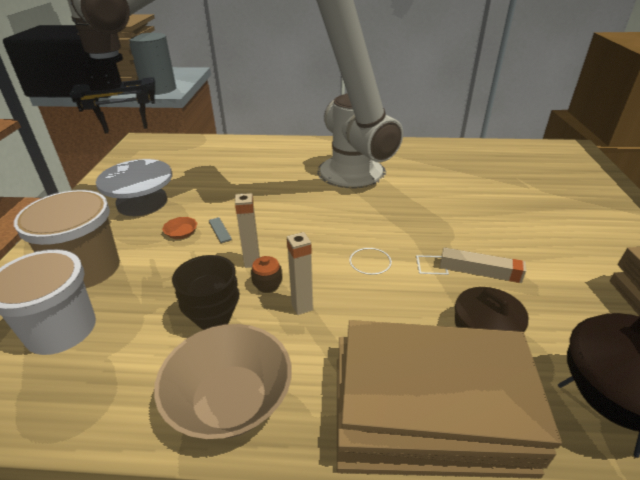

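The top view shows the fallen post with its head at (115,230) and foot at (193,260). The square is at (202,259), the circle at (268,272) and the nest at (440,181). The standing posts are at (350,178) and (418,264), and the jar is at (383,235). Next I'll measure these.

```bash
python3 - <<'E'
from h import *
np.set_printoptions(precision=4,suppress=True)
P,im=cloud('t0')
for n,(u,v) in dict(sqTL=(191,243),sqTR=(219,245),sqBR=(215,275),sqBL=(185,272),cL=(244,272),cR=(292,272),cT=(268,249),cB=(268,295),nest=(440,181),pa=(350,178),pb=(418,264),jar=(383,235),cass=(178,158)).items(): print(n,P[v,u])
z=P[...,2]
# fallen post top
m=np.zeros(z.shape,bool); m[205:290,95:225]=1; m&=(z>.028)&(z<.05)
q=P[m]; r=cv2.minAreaRect((q[:,:2]*1000).astype(np.float32)); print('post',r,cv2.boxPoints(r),np.median(q[:,2]))
# standing posts
for (u,v) in((350,178),(418,264)):
    m=np.zeros(z.shape,bool); m[v-25:v+25,u-25:u+25]=1; m&=z>.165; q=P[m]; print(cv2.minAreaRect((q[:,:2]*1000).astype(np.float32)))
m=np.zeros(z.shape,bool); m[140:225,395:480]=1; m&=(z>.115)&(z<.14); q=P[m]; print('nest rim',cv2.minEnclosingCircle((q[:,:2]*1000).astype(np.float32)),np.percentile(q[:,2],[50,99]),len(q))
# same from scene
P,im=cloud('s0'); z=P[...,2]
x,y=P[...,0],P[...,1]
m=np.zeros(z.shape,bool); m[235:290,430:535]=1; m&=(z>.028)&(z<.05)
q=P[m]; r=cv2.minAreaRect((q[:,:2]*1000).astype(np.float32)); print('post',r,np.median(q[:,2]))
m=np.zeros(z.shape,bool); m[250:340,165:245]=1; m&=(z>.115)&(z<.14); q=P[m]; print('nest rim',cv2.minEnclosingCircle((q[:,:2]*1000).astype(np.float32)),len(q))
for n,(u,v) in dict(sq=(432,265),c=(371,261)).items(): print(n,P[v,u])
c=camera_params('wrist');print(np.array(c['intrinsics']),np.array(c['tool_from_camera']))
E
```

```text
sqTL [0.4886 0.2213 0.0008]
sqTR [ 0.4923  0.1614 -0.0008]
sqBR [ 0.4272  0.1587 -0.0026]
sqBL [ 0.4253  0.2228 -0.0019]
cL [0.4408 0.0978 0.0025]
cR [ 0.4545 -0.0024 -0.0028]
cT [ 0.4969  0.0554 -0.0002]
cB [0.3993 0.0402 0.0015]
nest [ 0.6627 -0.2791  0.0874]
pa [ 0.6097 -0.096   0.1783]
pb [ 0.4687 -0.2293  0.1801]
jar [ 0.5422 -0.1786  0.0655]
cass [0.643  0.2528 0.0881]
post ((473.3349304199219, 301.997314453125), (180.4381561279297, 36.80145263671875), 76.0718765258789) [[433.7591 218.86  ]
 [469.4785 210.0017]
 [512.9108 385.1347]
 [477.1913 393.993 ]] 0.034935470811937534
((612.4530029296875, -96.46073913574219), (36.77225112915039, 36.751380920410156), 27.810585021972656)
((472.0277404785156, -229.66708374023438), (36.90807342529297, 36.64682388305664), 9.4249906539917)
nest rim ((659.8578491210938, -273.4513244628906), 59.9099006652832) [0.1225 0.1263] 925
post ((475.51702880859375, 300.8425598144531), (179.49205017089844, 42.61540985107422), 77.57704162597656) 0.034336218731024847
nest rim ((660.0646362304688, -273.86932373046875), 60.91190719604492) 862
sq [nan nan nan]
c [ 0.45    0.0521 -0.0034]
[[360.095    0.     316.679 ]
 [  0.     360.095  236.5748]
 [  0.       0.       1.    ]] [[ 0.0008 -0.9574 -0.2889  0.0775]
 [ 1.      0.001  -0.0006  0.0001]
 [ 0.0009 -0.2889  0.9574 -0.1618]
 [ 0.      0.      0.      1.    ]]
```

```bash
cat >> h.py <<'E'
from scipy.linalg import logm, expm
from scipy.spatial.transform import Rotation as Ro
def T(p,R):
    M=np.eye(4); M[:3,3]=p; M[:3,:3]=R; return M
def now():
    s=sense(); return T(s['tcp_pos'],s['ee_rot'])
def plan(A,B,n):
    S=expm(np.real(logm(np.linalg.inv(A)@B))/n); r=Ro.from_matrix(S[:3,:3]).as_rotvec()
    print(n,'rows t(cm)',np.round(S[:3,3]*100,3),'a',np.round(r,4),'lim',np.linalg.norm(S[:3,3])*1000,np.degrees(np.linalg.norm(r)))
def frame(x,z):
    x=np.array(x)/np.linalg.norm(x); z=np.array(z)/np.linalg.norm(z); return np.stack([x,np.cross(z,x),z],1)
foot=np.array([.4537,.2139,.018]); d=np.array([.2284,.9736,0]); d/=np.linalg.norm(d); Z=np.array([0,0,1.])
def tilt(a):  # a deg: tool z towards the foot
    a=np.radians(a); return frame(-d*np.cos(a)+Z*np.sin(a), -Z*np.cos(a)-d*np.sin(a))
E
python3 - <<'E'
from h import *
A=now(); B=A.copy(); B[:3,3]=[.45,-.25,.31]; plan(A,B,12)
R=tilt(0); C=T([.50,.30,.26],R); plan(B,C,18)
G=foot+.145*d; G[2]=.026; R=tilt(40); E=T(G+.019*R[:,2],R); F=E.copy(); F[:3,3]-=.11*R[:,2]; plan(C,F,8); print(F[:3,3],E[:3,3])
E
```

```text
12 rows t(cm) [-2.792  1.95  -0.733] a [0. 0. 0.] lim 34.835272590579976 3.795929713923351e-17
18 rows t(cm) [-2.524  1.959  0.28 ] a [ 0.0001  0.     -0.0548] lim 32.07609719161911 3.1378224052812103
8 rows t(cm) [-1.957  0.318  1.58 ] a [0.     0.0873 0.    ] lim 25.35122741544776 5.000000000000002
[0.50017648 0.41201515 0.09571004] [0.4840276  0.34317735 0.01144516]
```

drive_tool([
  {"tx": -2.8,"ty": 1.95,"tz": -0.9},
  {"tx": -2.8,"ty": 1.95,"tz": -0.9},
  {"tx": -2.8,"ty": 1.95,"tz": -0.9},
  {"tx": -2.8,"ty": 1.95,"tz": -0.9},
  {"tx": -2.8,"ty": 1.95,"tz": -0.9},
  {"tx": -2.8,"ty": 1.95,"tz": -0.9},
  {"tx": -2.8,"ty": 1.95,"tz": -0.9},
  {"tx": -2.8,"ty": 1.95,"tz": -0.9},
  {"tx": -2.8,"ty": 1.95,"tz": -0.8},
  {"tx": -2.8,"ty": 1.95,"tz": -0.8},
])

```text
invalid input at $.rows[0]: expected keys tx, ty, tz, ax, ay, az, claw
```

drive_tool([
  {"tx": -2.8,"ty": 1.95},
  {"tx": -2.8,"ty": 1.95},
  {"tx": -2.5,"ty": 1.95,"tz": 0.28,"az": -0.055},
  {"tx": -2.5,"ty": 1.95,"tz": 0.28,"az": -0.055},
  {"tx": -2.5,"ty": 1.95,"tz": 0.28,"az": -0.055},
  {"tx": -2.5,"ty": 1.95,"tz": 0.28,"az": -0.055},
  {"tx": -2.5,"ty": 1.95,"tz": 0.28,"az": -0.055},
  {"tx": -2.5,"ty": 1.95,"tz": 0.28,"az": -0.055},
  {"tx": -2.5,"ty": 1.95,"tz": 0.28,"az": -0.055},
  {"tx": -2.5,"ty": 1.95,"tz": 0.28,"az": -0.055},
])

```text
invalid input at $.rows[0]: expected keys tx, ty, tz, ax, ay, az, claw
```

drive_tool([
  {"tx": -2.5,"ty": 1.95,"tz": 0.28,"az": -0.055},
  {"tx": -2.5,"ty": 1.95,"tz": 0.28,"az": -0.055},
  {"tx": -2.5,"ty": 1.95,"tz": 0.28,"az": -0.055},
  {"tx": -2.5,"ty": 1.95,"tz": 0.28,"az": -0.055},
  {"tx": -2.5,"ty": 1.95,"tz": 0.28,"az": -0.055},
  {"tx": -2.5,"ty": 1.95,"tz": 0.28,"az": -0.055},
  {"tx": -2.5,"ty": 1.95,"tz": 0.28,"az": -0.055},
  {"tx": -2.5,"ty": 1.95,"tz": 0.28,"az": -0.055},
  {"tx": -2.5,"ty": 1.95,"tz": 0.28,"az": -0.055},
  {"tx": -2.5,"ty": 1.95,"tz": 0.28,"az": -0.055},
])

```text
invalid input at $.rows[0]: expected keys tx, ty, tz, ax, ay, az, claw
```

```bash
python3 - <<'E'
from h import *
s=sense();print(s['time_s'],s['tcp_pos'],s['joints'])
G=foot+.145*d; G[2]=.026; R=tilt(40); E=T(G+.019*R[:,2],R); F=E.copy(); F[:3,3]-=.11*R[:,2]; plan(now(),F,10)
E
```

```text
0.1 [ 0.21695958 -0.58557967  0.22155846] [-5.48556308e+01  2.20886249e+01  3.89609598e-01 -2.54263593e-02
 -6.84110080e+01 -1.48181558e+01]
10 rows t(cm) [-9.502  5.289 -2.056] a [ 0.0345  0.0641 -0.0944] lim 110.67592726317609 6.827438925967623
```

All keys are required, so I'm resending with every one filled in.

drive_tool([
  {"tx": -2.8,"ty": 1.95,"tz": -0.9,"ax": 0,"ay": 0,"az": 0,"claw": 8.7},
  {"tx": -2.8,"ty": 1.95,"tz": -0.9,"ax": 0,"ay": 0,"az": 0,"claw": 8.7},
  {"tx": -2.8,"ty": 1.95,"tz": -0.9,"ax": 0,"ay": 0,"az": 0,"claw": 8.7},
  {"tx": -2.8,"ty": 1.95,"tz": -0.9,"ax": 0,"ay": 0,"az": 0,"claw": 8.7},
  {"tx": -2.8,"ty": 1.95,"tz": -0.9,"ax": 0,"ay": 0,"az": 0,"claw": 8.7},
  {"tx": -2.8,"ty": 1.95,"tz": -0.9,"ax": 0,"ay": 0,"az": 0,"claw": 8.7},
  {"tx": -2.8,"ty": 1.95,"tz": -0.9,"ax": 0,"ay": 0,"az": 0,"claw": 8.7},
  {"tx": -2.8,"ty": 1.95,"tz": -0.9,"ax": 0,"ay": 0,"az": 0,"claw": 8.7},
  {"tx": -2.8,"ty": 1.95,"tz": -0.8,"ax": 0,"ay": 0,"az": 0,"claw": 8.7},
  {"tx": -2.8,"ty": 1.95,"tz": -0.8,"ax": 0,"ay": 0,"az": 0,"claw": 8.7},
])

```text
time_s: 0.93
tcp_pos: [0.4124, -0.3042, 0.3107]
ee_rot: [[-0.938, -0.347, -0.0], [-0.347, 0.938, 0.0], [0.0, 0.0, -1.0]]
wrist_force: [0.2, 0.4, 0.2]
gripper_width: 0.995
gripper_force: 0.0
```

drive_tool([
  {"tx": -2.8,"ty": 1.95,"tz": 0,"ax": 0,"ay": 0,"az": 0,"claw": 8.7},
  {"tx": -2.8,"ty": 1.95,"tz": 0,"ax": 0,"ay": 0,"az": 0,"claw": 8.7},
  {"tx": -2.5,"ty": 1.95,"tz": 0.28,"ax": 0,"ay": 0,"az": -0.055,"claw": 8.7},
  {"tx": -2.5,"ty": 1.95,"tz": 0.28,"ax": 0,"ay": 0,"az": -0.055,"claw": 8.7},
  {"tx": -2.5,"ty": 1.95,"tz": 0.28,"ax": 0,"ay": 0,"az": -0.055,"claw": 8.7},
  {"tx": -2.5,"ty": 1.95,"tz": 0.28,"ax": 0,"ay": 0,"az": -0.055,"claw": 8.7},
  {"tx": -2.5,"ty": 1.95,"tz": 0.28,"ax": 0,"ay": 0,"az": -0.055,"claw": 8.7},
  {"tx": -2.5,"ty": 1.95,"tz": 0.28,"ax": 0,"ay": 0,"az": -0.055,"claw": 8.7},
  {"tx": -2.5,"ty": 1.95,"tz": 0.28,"ax": 0,"ay": 0,"az": -0.055,"claw": 8.7},
  {"tx": -2.5,"ty": 1.95,"tz": 0.28,"ax": 0,"ay": 0,"az": -0.055,"claw": 8.7},
])

```text
time_s: 1.77
tcp_pos: [0.5399, -0.0129, 0.2874]
ee_rot: [[-0.699, -0.716, -0.001], [-0.716, 0.699, -0.0], [0.001, 0.001, -1.0]]
wrist_force: [-0.3, -0.1, -0.6]
gripper_width: 1.0
gripper_force: 0.0
```

drive_tool([
  {"tx": -2.5,"ty": 1.95,"tz": 0.28,"ax": 0,"ay": 0,"az": -0.055,"claw": 8.7},
  {"tx": -2.5,"ty": 1.95,"tz": 0.28,"ax": 0,"ay": 0,"az": -0.055,"claw": 8.7},
  {"tx": -2.5,"ty": 1.95,"tz": 0.28,"ax": 0,"ay": 0,"az": -0.055,"claw": 8.7},
  {"tx": -2.5,"ty": 1.95,"tz": 0.28,"ax": 0,"ay": 0,"az": -0.055,"claw": 8.7},
  {"tx": -2.5,"ty": 1.95,"tz": 0.28,"ax": 0,"ay": 0,"az": -0.055,"claw": 8.7},
  {"tx": -2.5,"ty": 1.95,"tz": 0.28,"ax": 0,"ay": 0,"az": -0.055,"claw": 8.7},
  {"tx": -2.5,"ty": 1.95,"tz": 0.28,"ax": 0,"ay": 0,"az": -0.055,"claw": 8.7},
  {"tx": -2.5,"ty": 1.95,"tz": 0.28,"ax": 0,"ay": 0,"az": -0.055,"claw": 8.7},
  {"tx": -2.5,"ty": 1.95,"tz": 0.28,"ax": 0,"ay": 0,"az": -0.055,"claw": 8.7},
  {"tx": -2.5,"ty": 1.95,"tz": 0.28,"ax": 0,"ay": 0,"az": -0.055,"claw": 8.7},
])

```text
time_s: 2.6
tcp_pos: [0.4972, 0.2972, 0.2593]
ee_rot: [[-0.222, -0.975, -0.001], [-0.975, 0.222, -0.001], [0.001, 0.001, -1.0]]
wrist_force: [0.5, 0.5, -0.3]
gripper_width: 1.002
gripper_force: 0.0
```

```bash
python3 - <<'E'
from h import *
s=sense();print(s['time_s'],s['tcp_pos'],s['joints'])
G=foot+.145*d; G[2]=.026; R=tilt(40); E=T(G+.019*R[:,2],R); F=E.copy(); F[:3,3]-=.11*R[:,2]; plan(now(),F,10)
E
```

```text
2.6 [0.49724511 0.29718494 0.25933603] [ 4.68716129e+01  1.62714777e+01 -2.68780936e+00 -1.28267143e-02
 -7.11075145e+01 -5.96659740e+01]
10 rows t(cm) [-1.609  0.227  1.232] a [-0.0002  0.0697  0.0007] lim 20.39268887686732 3.9950296323591514
```

drive_tool([
  {"tx": -1.61,"ty": 0.23,"tz": 1.23,"ax": 0,"ay": 0.07,"az": 0,"claw": 8.7},
  {"tx": -1.61,"ty": 0.23,"tz": 1.23,"ax": 0,"ay": 0.07,"az": 0,"claw": 8.7},
  {"tx": -1.61,"ty": 0.23,"tz": 1.23,"ax": 0,"ay": 0.07,"az": 0,"claw": 8.7},
  {"tx": -1.61,"ty": 0.23,"tz": 1.23,"ax": 0,"ay": 0.07,"az": 0,"claw": 8.7},
  {"tx": -1.61,"ty": 0.23,"tz": 1.23,"ax": 0,"ay": 0.07,"az": 0,"claw": 8.7},
  {"tx": -1.61,"ty": 0.23,"tz": 1.23,"ax": 0,"ay": 0.07,"az": 0,"claw": 8.7},
  {"tx": -1.61,"ty": 0.23,"tz": 1.23,"ax": 0,"ay": 0.07,"az": 0,"claw": 8.7},
  {"tx": -1.61,"ty": 0.23,"tz": 1.23,"ax": 0,"ay": 0.07,"az": 0,"claw": 8.7},
  {"tx": -1.61,"ty": 0.23,"tz": 1.23,"ax": 0,"ay": 0.07,"az": 0,"claw": 8.7},
  {"tx": -1.61,"ty": 0.23,"tz": 1.23,"ax": 0,"ay": 0.07,"az": 0,"claw": 8.7},
])

```text
time_s: 3.43
tcp_pos: [0.5007, 0.4114, 0.0953]
ee_rot: [[-0.171, -0.975, -0.145], [-0.743, 0.224, -0.63], [0.647, -0.0, -0.763]]
wrist_force: [0.6, 0.7, 0.2]
gripper_width: 0.999
gripper_force: 0.0
```

```bash
python3 - <<'E'
from h import *
s=sense();print(s['time_s'],s['tcp_pos'],s['joints'])
G=foot+.145*d; G[2]=.026; R=tilt(40); E=T(G+.019*R[:,2],R); plan(now(),E,6)
snap('wrist','w1')
E
```

```text
3.4333 [0.50069772 0.41142814 0.09534627] [ 59.0562513   49.08566185  16.27702206  11.61155142 -95.95663947
 -74.84768973]
6 rows t(cm) [-0.008  0.014  1.824] a [-0.0005 -0.0009  0.0006] lim 18.238769920771656 0.06906318512871315
```

View pics/w1.png

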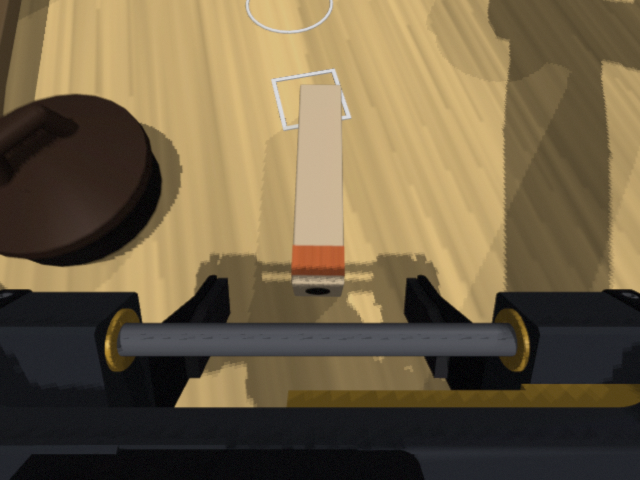

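The wrist view shows the post centred between the fingers (u≈318) and aligned with the tool. The square's corners are at (273,79), (335,70), (350,117) and (285,129).

drive_tool([
  {"tx": 0,"ty": 0,"tz": 1.82,"ax": 0,"ay": 0,"az": 0,"claw": 8.7},
  {"tx": 0,"ty": 0,"tz": 1.82,"ax": 0,"ay": 0,"az": 0,"claw": 8.7},
  {"tx": 0,"ty": 0,"tz": 1.82,"ax": 0,"ay": 0,"az": 0,"claw": 8.7},
  {"tx": 0,"ty": 0,"tz": 1.82,"ax": 0,"ay": 0,"az": 0,"claw": 8.7},
  {"tx": 0,"ty": 0,"tz": 1.82,"ax": 0,"ay": 0,"az": 0,"claw": 8.7},
  {"tx": 0,"ty": 0,"tz": 1.82,"ax": 0,"ay": 0,"az": 0,"claw": 8.7},
  {"tx": 0,"ty": 0,"tz": 0,"ax": 0,"ay": 0,"az": 0,"claw": 3},
  {"tx": 0,"ty": 0,"tz": 0,"ax": 0,"ay": 0,"az": 0,"claw": 2},
  {"tx": 0,"ty": 0,"tz": 0,"ax": 0,"ay": 0,"az": 0,"claw": 2},
  {"tx": 0,"ty": 0,"tz": 0,"ax": 0,"ay": 0,"az": 0,"claw": 2},
])

```text
time_s: 4.32
tcp_pos: [0.4858, 0.3435, 0.014]
ee_rot: [[-0.172, -0.975, -0.143], [-0.747, 0.223, -0.626], [0.642, -0.001, -0.766]]
wrist_force: [-0.2, 0.5, 0.4]
gripper_width: 0.782
gripper_force: 0.0
```

```bash
python3 - <<'E'
from h import *
np.set_printoptions(precision=4,suppress=True)
P,im=cloud('w1'); q=np.load('w1.npz'); c=camera_params('wrist'); K=np.array(c['intrinsics']); X=np.array(c['tool_from_camera'])
o=q['R']@X[:3,3]+q['p']; pts=[]
for u,v,h in [(273,79,0),(335,70,0),(350,117,0),(285,129,0),(302,85,.036),(340,85,.036),(292,277,.036),(345,277,.036)]:
    r=q['R']@X[:3,:3]@np.linalg.inv(K)@[u,v,1]; pts.append(o+r*(h-o[2])/r[2]); print(u,v,pts[-1])
print('sq',np.mean(pts[:4],0),'foot',np.mean(pts[4:6],0),'head',np.mean(pts[6:8],0))
s=sense();print(s['time_s'],s['tcp_pos'],s['wrist_force'],s['gripper_width']*87,s['gripper_force'])
E
```

```text
273 79 [0.4907 0.1613 0.    ]
335 70 [0.4266 0.1633 0.    ]
350 117 [0.4275 0.2261 0.    ]
285 129 [0.4908 0.2263 0.    ]
302 85 [0.4702 0.2131 0.036 ]
340 85 [0.4381 0.2205 0.036 ]
292 277 [0.5127 0.3812 0.036 ]
345 277 [0.4778 0.3892 0.036 ]
sq [0.4589 0.1942 0.    ] foot [0.4541 0.2168 0.036 ] head [0.4952 0.3852 0.036 ]
4.3167 [0.4858 0.3435 0.014 ] [-0.2295  0.4682  0.372 ] 68.04802784544482 0.0
```

drive_tool([
  {"tx": 0,"ty": 0,"tz": 0,"ax": 0,"ay": 0,"az": 0,"claw": 2},
  {"tx": 0,"ty": 0,"tz": 0,"ax": 0,"ay": 0,"az": 0,"claw": 2},
  {"tx": 0,"ty": 0,"tz": 0,"ax": 0,"ay": 0,"az": 0,"claw": 2},
  {"tx": 0,"ty": 0,"tz": 0,"ax": 0,"ay": 0,"az": 0,"claw": 2},
  {"tx": 0,"ty": 0,"tz": 0,"ax": 0,"ay": 0,"az": 0,"claw": 2},
  {"tx": 0,"ty": 0,"tz": 0,"ax": 0,"ay": 0,"az": 0,"claw": 2},
  {"tx": 0,"ty": 0,"tz": 0,"ax": 0,"ay": 0,"az": 0,"claw": 2},
  {"tx": 0,"ty": 0,"tz": 0,"ax": 0,"ay": 0,"az": 0,"claw": 2},
  {"tx": 0,"ty": 0,"tz": 0,"ax": 0,"ay": 0,"az": 0,"claw": 2},
  {"tx": 0,"ty": 0,"tz": 0,"ax": 0,"ay": 0,"az": 0,"claw": 2},
])

```text
time_s: 5.15
tcp_pos: [0.4849, 0.3423, 0.0133]
ee_rot: [[-0.171, -0.975, -0.144], [-0.745, 0.224, -0.628], [0.644, 0.0, -0.765]]
wrist_force: [-2.4, 1.4, 2.0]
gripper_width: 0.414
gripper_force: 29.9
```

```bash
python3 - <<'E'
from h import *
np.set_printoptions(precision=4,suppress=True)
s=sense();print(s['time_s'],s['tcp_pos'],s['wrist_force'],s['gripper_width']*87,s['gripper_force'])
A=now(); 
# foot pivot edge (bench level); post pose from tool: keep tool fixed to post
piv=np.array([.4540,.2150,0]); 
B0=A
for n in (30,):
    M=np.eye(4); ax=np.cross(d,Z); Rr=Ro.from_rotvec(ax*np.pi/2).as_matrix(); M[:3,:3]=Rr; M[:3,3]=piv-Rr@piv
    B=M@A; plan(A,B,n); print(B[:3,3]); 
    print('stand centre w/o slide',piv-.018*d)
sh=np.array([.4585,.193,0])-(piv-.018*d); print('slide',sh,'tool',A[:3,:3].T@sh*100)
C=B.copy();C[:3,3]+=sh; plan(A,C,30)
E
```

```text
5.15 [0.4849 0.3423 0.0133] [-2.4115  1.3748  2.0099] 36.051451258616 29.859503711631987
30 rows t(cm) [ 0.508  0.    -0.467] a [ 0.0002 -0.0524  0.0001] lim 6.895043978256567 3.000000000000003
[0.4519 0.2018 0.131 ]
stand centre w/o slide [0.4499 0.1975 0.    ]
slide [ 0.0086 -0.0045  0.    ] tool [ 0.1861 -0.9395  0.1566]
30 rows t(cm) [ 0.517 -0.031 -0.467] a [ 0.0002 -0.0524  0.0001] lim 6.970902643558544 3.000000000000003
```

drive_tool([
  {"tx": 0.51,"ty": -0.03,"tz": -0.46,"ax": 0,"ay": -0.0524,"az": 0,"claw": 2},
  {"tx": 0.51,"ty": -0.03,"tz": -0.46,"ax": 0,"ay": -0.0524,"az": 0,"claw": 2},
  {"tx": 0.51,"ty": -0.03,"tz": -0.46,"ax": 0,"ay": -0.0524,"az": 0,"claw": 2},
  {"tx": 0.51,"ty": -0.03,"tz": -0.46,"ax": 0,"ay": -0.0524,"az": 0,"claw": 2},
  {"tx": 0.51,"ty": -0.03,"tz": -0.46,"ax": 0,"ay": -0.0524,"az": 0,"claw": 2},
])

```text
time_s: 5.57
tcp_pos: [0.4845, 0.3339, 0.046]
ee_rot: [[-0.204, -0.974, -0.095], [-0.884, 0.225, -0.411], [0.422, 0.0, -0.907]]
wrist_force: [-0.7, 1.6, -1.8]
gripper_width: 0.412
gripper_force: 29.9
```

drive_tool([
  {"tx": 0.51,"ty": -0.03,"tz": -0.46,"ax": 0,"ay": -0.0524,"az": 0,"claw": 2},
  {"tx": 0.51,"ty": -0.03,"tz": -0.46,"ax": 0,"ay": -0.0524,"az": 0,"claw": 2},
  {"tx": 0.51,"ty": -0.03,"tz": -0.46,"ax": 0,"ay": -0.0524,"az": 0,"claw": 2},
  {"tx": 0.51,"ty": -0.03,"tz": -0.46,"ax": 0,"ay": -0.0524,"az": 0,"claw": 2},
  {"tx": 0.51,"ty": -0.03,"tz": -0.46,"ax": 0,"ay": -0.0524,"az": 0,"claw": 2},
])

```text
time_s: 5.98
tcp_pos: [0.4822, 0.3173, 0.0765]
ee_rot: [[-0.221, -0.974, -0.039], [-0.96, 0.225, -0.168], [0.172, 0.0, -0.985]]
wrist_force: [-1.2, 1.1, -0.2]
gripper_width: 0.413
gripper_force: 30.0
```

drive_tool([
  {"tx": 0.51,"ty": -0.03,"tz": -0.46,"ax": 0,"ay": -0.0524,"az": 0,"claw": 2},
  {"tx": 0.51,"ty": -0.03,"tz": -0.46,"ax": 0,"ay": -0.0524,"az": 0,"claw": 2},
  {"tx": 0.51,"ty": -0.03,"tz": -0.46,"ax": 0,"ay": -0.0524,"az": 0,"claw": 2},
  {"tx": 0.51,"ty": -0.03,"tz": -0.46,"ax": 0,"ay": -0.0524,"az": 0,"claw": 2},
  {"tx": 0.51,"ty": -0.03,"tz": -0.46,"ax": 0,"ay": -0.0524,"az": 0,"claw": 2},
])

```text
time_s: 6.4
tcp_pos: [0.4782, 0.2941, 0.1019]
ee_rot: [[-0.224, -0.974, 0.02], [-0.97, 0.225, 0.087], [-0.089, 0.0, -0.996]]
wrist_force: [-2.2, 2.2, 2.8]
gripper_width: 0.409
gripper_force: 30.0
```

```bash
python3 - <<'E'
from h import *
np.set_printoptions(precision=4,suppress=True)
s=sense();print(s['tcp_pos'],s['wrist_force'],s['joints'])
im,dd=snap('scene','s1'); cv2.imwrite('pics/s1c.png',cv2.resize(im[180:330,380:560,::-1],None,fx=4,fy=4))
E
```

```text
[0.4782 0.2941 0.1019] [-2.179   2.2222  2.7605] [ 46.6221  21.11   -19.1737  -3.653  -45.3736 -57.1668]
```

View pics/s1c.png

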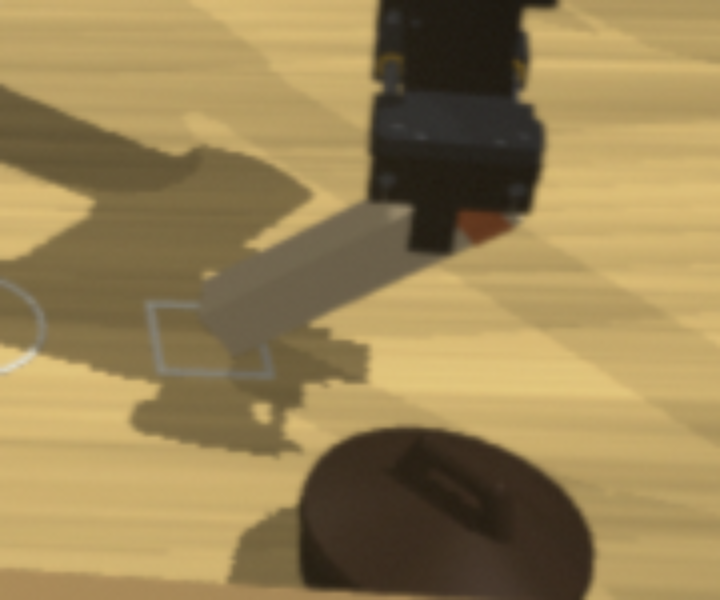

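The crop shows the post at about 40°, with its lower foot edge on the bench inside the square at crop (235,353). The tool force is slightly positive, so the foot is pressing down.

drive_tool([
  {"tx": 0.51,"ty": -0.03,"tz": -0.46,"ax": 0,"ay": -0.0524,"az": 0,"claw": 2},
  {"tx": 0.51,"ty": -0.03,"tz": -0.46,"ax": 0,"ay": -0.0524,"az": 0,"claw": 2},
  {"tx": 0.51,"ty": -0.03,"tz": -0.46,"ax": 0,"ay": -0.0524,"az": 0,"claw": 2},
  {"tx": 0.51,"ty": -0.03,"tz": -0.46,"ax": 0,"ay": -0.0524,"az": 0,"claw": 2},
  {"tx": 0.51,"ty": -0.03,"tz": -0.46,"ax": 0,"ay": -0.0524,"az": 0,"claw": 2},
])

```text
time_s: 6.87
tcp_pos: [0.4734, 0.266, 0.1203]
ee_rot: [[-0.21, -0.975, 0.077], [-0.915, 0.224, 0.336], [-0.345, 0.0, -0.939]]
wrist_force: [-3.8, 2.3, 7.5]
gripper_width: 0.415
gripper_force: 30.1
```

drive_tool([
  {"tx": 0.51,"ty": -0.03,"tz": -0.48,"ax": 0,"ay": -0.0524,"az": 0,"claw": 2},
  {"tx": 0.51,"ty": -0.03,"tz": -0.48,"ax": 0,"ay": -0.0524,"az": 0,"claw": 2},
  {"tx": 0.51,"ty": -0.03,"tz": -0.48,"ax": 0,"ay": -0.0524,"az": 0,"claw": 2},
  {"tx": 0.51,"ty": -0.03,"tz": -0.48,"ax": 0,"ay": -0.0524,"az": 0,"claw": 2},
  {"tx": 0.51,"ty": -0.03,"tz": -0.48,"ax": 0,"ay": -0.0524,"az": 0,"claw": 2},
])

```text
time_s: 7.28
tcp_pos: [0.4664, 0.2336, 0.1313]
ee_rot: [[-0.182, -0.975, 0.126], [-0.796, 0.222, 0.563], [-0.577, 0.002, -0.817]]
wrist_force: [-5.3, 0.0, 7.4]
gripper_width: 0.415
gripper_force: 30.1
```

```bash
python3 - <<'E'
from h import *
np.set_printoptions(precision=4,suppress=True)
s=sense();print(s['tcp_pos'],s['wrist_force'],s['joints'])
im,dd=snap('scene','s2'); cv2.imwrite('pics/s2c.png',cv2.resize(im[180:330,380:560,::-1],None,fx=4,fy=4))
E
```

```text
[0.4664 0.2336 0.1313] [-5.2757  0.0154  7.3696] [ 23.5605  13.3015 -20.9034 -43.9105 -42.2041  -6.5804]
```

View pics/s2c.png

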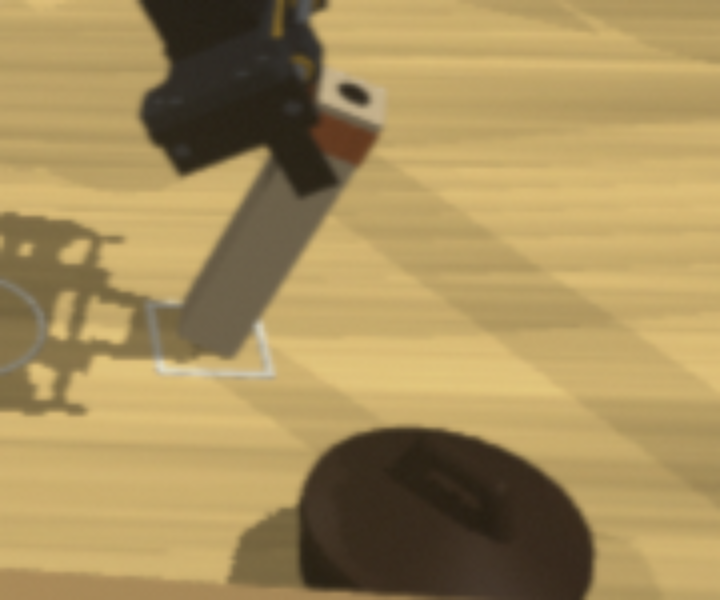

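The post is leaning at roughly 75°, with its foot inside the square. I'll finish the tilt.

drive_tool([
  {"tx": 0.51,"ty": -0.03,"tz": -0.47,"ax": 0,"ay": -0.0524,"az": 0,"claw": 2},
  {"tx": 0.51,"ty": -0.03,"tz": -0.47,"ax": 0,"ay": -0.0524,"az": 0,"claw": 2},
  {"tx": 0.51,"ty": -0.03,"tz": -0.47,"ax": 0,"ay": -0.0524,"az": 0,"claw": 2},
  {"tx": 0.51,"ty": -0.03,"tz": -0.47,"ax": 0,"ay": -0.0524,"az": 0,"claw": 2},
])

```text
time_s: 7.67
tcp_pos: [0.4621, 0.2064, 0.1336]
ee_rot: [[-0.149, -0.975, 0.162], [-0.66, 0.22, 0.718], [-0.736, 0.0, -0.677]]
wrist_force: [-3.6, 0.5, 8.5]
gripper_width: 0.412
gripper_force: 30.1
```

```bash
python3 - <<'E'
from h import *
np.set_printoptions(precision=4,suppress=True)
s=sense();print(s['tcp_pos'],s['ee_rot'],s['wrist_force'],s['joints'],s['moment'])
im,dd=snap('scene','s3'); snap('top','t3')
for f in('s3','t3'):
    P,im=cloud(f); m=(P[...,2]>.150)&(P[...,2]<.3)&(abs(P[...,0]-.46)<.06)&(abs(P[...,1]-.215)<.06)
    hs=cv2.cvtColor(im,cv2.COLOR_RGB2HSV); q=P[m&(im.max(-1)>120)]
    print(f,len(q), q.mean(0) if len(q) else 0, np.percentile(q[:,2],[5,50,95]) if len(q) else 0)
a=cv2.resize(np.load('s3.npz')['im'][160:310,380:520],None,fx=4,fy=4);cv2.imwrite('pics/s3c.png',a[:,:,::-1])
E
```

```text
[0.4621 0.2064 0.1336] [[-0.1494 -0.9754  0.1621]
 [-0.6604  0.2204  0.7178]
 [-0.7359  0.0002 -0.6771]] [-3.5652  0.4719  8.4785] [  8.9672  15.4514 -21.2378 -60.9095 -51.4918  17.7702] [0.2612 1.4289 1.0168]
s3 168 [0.4624 0.2018 0.1814] [0.1747 0.1792 0.2127]
t3 0 0 0
```

View pics/s3c.png

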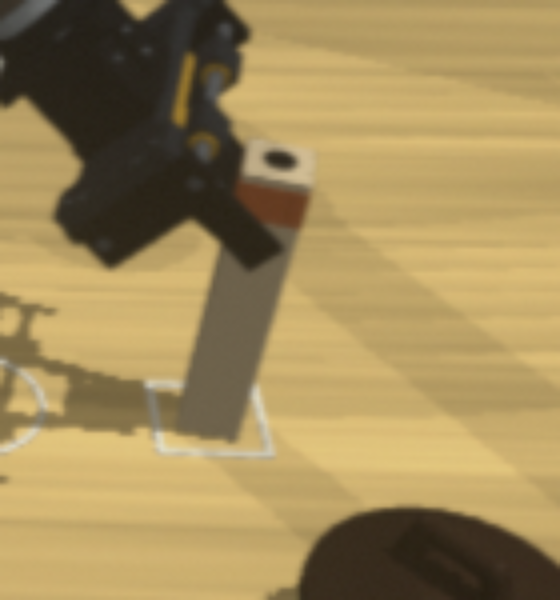

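The post is nearly upright inside the square. The top face is near full-image (450,200). I'll fit planes to measure the remaining lean.

```bash
python3 - <<'E'
from h import *
np.set_printoptions(precision=4,suppress=True)
P,im=cloud('s3'); 
def fit(m):
    q=P[m]; q=q[~np.isnan(q).any(1)]; c=np.median(q,0); q=q[np.linalg.norm(q-c,axis=1)<.09]; c=q.mean(0); n=np.linalg.svd(q-c)[2][2]; return c,n,len(q),np.std((q-c)@n)
m=np.zeros(im.shape[:2],bool); m[197:204,443:456]=1; print('top',fit(m))
# front faces: lower shaft
poly=np.array([[(228),(255)],[(282),(262)],[(238),(425)],[(188),(420)]])/4+[380,160]
mm=np.zeros(im.shape[:2],np.uint8); cv2.fillPoly(mm,[poly.astype(np.int32)],1); m=mm>0; print('side',fit(m))
q=P[m]; 
for lo,hi in((.01,.03),(.03,.06),(.06,.09),(.09,.12)):
    k=q[(q[:,2]>lo)&(q[:,2]<hi)]; print(lo,k.mean(0),np.percentile(k[:,1],[3,97]),len(k))
E
```

```text
top (array([0.4637, 0.2034, 0.1794]), array([-0.0164, -0.0346, -0.9993]), 91, np.float64(0.0009226578043468446))
side (array([0.477 , 0.1953, 0.0716]), array([ 0.9781, -0.2053, -0.0355]), 588, np.float64(0.0022494000034879997))
0.01 [0.4753 0.1931 0.0199] [0.1799 0.2058] 84
0.03 [0.4759 0.1941 0.0447] [0.1811 0.2074] 138
0.06 [0.4769 0.1956 0.075 ] [0.1823 0.2086] 148
0.09 [0.4775 0.1972 0.1047] [0.1837 0.2101] 156
```

drive_tool([
  {"tx": 0.2,"ty": 0,"tz": -0.22,"ax": 0,"ay": -0.023,"az": 0,"claw": 2},
  {"tx": 0.2,"ty": 0,"tz": -0.22,"ax": 0,"ay": -0.023,"az": 0,"claw": 2},
  {"tx": 0,"ty": 0,"tz": 0,"ax": 0,"ay": 0,"az": 0,"claw": 2},
  {"tx": 0,"ty": 0,"tz": 0,"ax": 0,"ay": 0,"az": 0,"claw": 2},
])

```text
time_s: 8.1
tcp_pos: [0.4613, 0.1996, 0.1328]
ee_rot: [[-0.144, -0.975, 0.169], [-0.629, 0.222, 0.745], [-0.764, 0.001, -0.645]]
wrist_force: [-2.2, -0.5, 10.6]
gripper_width: 0.41
gripper_force: 29.9
```

```bash
python3 - <<'E'
from h import *
np.set_printoptions(precision=4,suppress=True)
snap('scene','s4'); P,im=cloud('s4'); s=sense();print(s['tcp_pos'],s['ee_rot'],s['wrist_force'],s['moment'])
def fit(m):
    q=P[m]; q=q[~np.isnan(q).any(1)]; c=np.median(q,0); q=q[np.linalg.norm(q-c,axis=1)<.09]; c=q.mean(0); n=np.linalg.svd(q-c)[2][2]; return c,n,len(q),np.std((q-c)@n)
m=(abs(P[...,2]-.179)<.006)&(abs(P[...,0]-.46)<.03)&(abs(P[...,1]-.195)<.03)&(im.max(-1)>140); print('top',fit(m))
E
```

```text
[0.4613 0.1997 0.1328] [[-0.1435 -0.9751  0.1693]
 [-0.6295  0.2219  0.7446]
 [-0.7637  0.0003 -0.6456]] [-2.8313 -1.5185 10.2935] [0.5869 0.6782 0.6463]
top (array([0.4635, 0.196 , 0.1788]), array([0.0139, 0.0099, 0.9999]), 130, np.float64(0.001146452821336633))
```

drive_tool([
  {"tx": 0,"ty": 0,"tz": 0,"ax": 0,"ay": 0,"az": 0,"claw": 4.2},
  {"tx": 0,"ty": 0,"tz": 0,"ax": 0,"ay": 0,"az": 0,"claw": 5},
  {"tx": 0,"ty": 0,"tz": 0,"ax": 0,"ay": 0,"az": 0,"claw": 6},
  {"tx": 0,"ty": 0,"tz": 0,"ax": 0,"ay": 0,"az": 0,"claw": 8.7},
  {"tx": 0,"ty": 0,"tz": 0,"ax": 0,"ay": 0,"az": 0,"claw": 8.7},
  {"tx": 0,"ty": 0,"tz": 0,"ax": 0,"ay": 0,"az": 0,"claw": 8.7},
  {"tx": 0,"ty": 0,"tz": 0,"ax": 0,"ay": 0,"az": 0,"claw": 8.7},
  {"tx": 0,"ty": 0,"tz": 0,"ax": 0,"ay": 0,"az": 0,"claw": 8.7},
])

```text
time_s: 8.82
tcp_pos: [0.4611, 0.1992, 0.1306]
ee_rot: [[-0.145, -0.975, 0.17], [-0.632, 0.224, 0.742], [-0.761, 0.0, -0.648]]
wrist_force: [-0.1, 0.2, 0.8]
gripper_width: 0.925
gripper_force: 0.0
```

drive_tool([
  {"tx": 0,"ty": 0,"tz": 0,"ax": 0,"ay": 0,"az": 0,"claw": 8.7},
  {"tx": 0,"ty": 0,"tz": 0,"ax": 0,"ay": 0,"az": 0,"claw": 8.7},
  {"tx": 0,"ty": 0,"tz": -1.0,"ax": 0,"ay": 0,"az": 0,"claw": 8.7},
  {"tx": 0,"ty": 0,"tz": -1.5,"ax": 0,"ay": 0,"az": 0,"claw": 8.7},
  {"tx": 0,"ty": 0,"tz": -1.5,"ax": 0,"ay": 0,"az": 0,"claw": 8.7},
  {"tx": 0,"ty": 0,"tz": -1.5,"ax": 0,"ay": 0,"az": 0,"claw": 8.7},
  {"tx": 0,"ty": 0,"tz": -1.5,"ax": 0,"ay": 0,"az": 0,"claw": 8.7},
  {"tx": 0,"ty": 0,"tz": -1.5,"ax": 0,"ay": 0,"az": 0,"claw": 8.7},
])

```text
time_s: 9.48
tcp_pos: [0.4463, 0.1346, 0.1873]
ee_rot: [[-0.144, -0.974, 0.172], [-0.632, 0.224, 0.742], [-0.761, -0.001, -0.649]]
wrist_force: [0.7, -0.1, 0.0]
gripper_width: 1.002
gripper_force: 0.0
```

```bash
python3 - <<'E'
from h import *
np.set_printoptions(precision=4,suppress=True)
snap('scene','s5'); P,im=cloud('s5'); s=sense();print(s['time_s'],s['tcp_pos'],s['ee_rot'],s['wrist_force'],s['joints'])
m=(abs(P[...,2]-.179)<.006)&(abs(P[...,0]-.46)<.04)&(abs(P[...,1]-.195)<.04); q=P[m]; print(cv2.minAreaRect((q[:,:2]*1000).astype(np.float32)),q.mean(0),len(q))
cv2.imwrite('pics/s5c.png',cv2.resize(im[130:310,300:540,::-1],None,fx=3,fy=3))
E
```

```text
9.5333 [0.447  0.1331 0.1889] [[-0.1418 -0.9744  0.1743]
 [-0.6336  0.2246  0.7403]
 [-0.7606 -0.0055 -0.6493]] [ 0.4943 -2.0581 -0.1229] [ -1.0431  10.087  -20.2405 -57.1934 -62.1823  17.8868]
((459.51922607421875, 194.02664184570312), (35.92020797729492, 38.9405632019043), 76.51078033447266) [0.4628 0.1934 0.1781] 196
```

View pics/s5c.png

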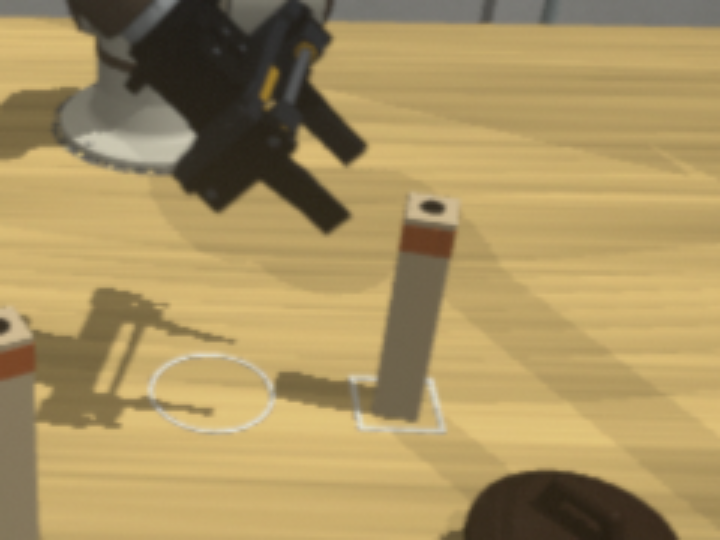

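The post stands upright at about (0.4595, 0.194), centred in the square (crop (400,400)), and the gripper is clear. Now the bowl: I'll pinch it on its −y side with the tool tilted to match the wall slope.

```bash
cat >> h.py <<'E'
th=np.arctan2(28,65); RB=frame([-1,0,0],[0,np.sin(th),-np.cos(th)])
def grip(c,rim=.125,dep=.022): return T([c[0],c[1]-.056+dep*np.sin(th),rim-dep*np.cos(th)],RB)
E
python3 - <<'E'
from h import *
A=now(); B=T([.50,.04,.33],frame(-d,-Z)); plan(A,B,12)
C=T([.58,-.15,.33],frame([-1,0,0],-Z)); plan(B,C,16)
g=grip([.660,-.2737]); D=g.copy(); D[:3,3]-=.10*RB[:,2]; plan(C,D,10); print(D[:3,3],g[:3,3])
E
```

```text
12 rows t(cm) [ 0.057 -0.608 -1.387] a [-0.0003  0.072   0.0005] lim 15.151686473744807 4.126333544133182
16 rows t(cm) [ 0.429 -1.322  0.   ] a [0.     0.     0.0838] lim 13.898213654116423 4.799845971360448
10 rows t(cm) [-0.8   -2.329  0.934] a [-0.0407  0.      0.    ] lim 26.339279177729548 2.330489053920311
[ 0.66       -0.36055866  0.19663618] [ 0.66       -0.32099627  0.10479492]
```

drive_tool([
  {"tx": 0.05,"ty": -0.6,"tz": -1.66,"ax": 0,"ay": 0.086,"az": 0,"claw": 8.7},
  {"tx": 0.05,"ty": -0.7,"tz": -1.66,"ax": 0,"ay": 0.086,"az": 0,"claw": 8.7},
  {"tx": 0.05,"ty": -0.75,"tz": -1.66,"ax": 0,"ay": 0.086,"az": 0,"claw": 8.7},
  {"tx": 0.05,"ty": -0.75,"tz": -1.66,"ax": 0,"ay": 0.086,"az": 0,"claw": 8.7},
  {"tx": 0.05,"ty": -0.75,"tz": -1.66,"ax": 0,"ay": 0.086,"az": 0,"claw": 8.7},
  {"tx": 0.05,"ty": -0.75,"tz": -1.66,"ax": 0,"ay": 0.086,"az": 0,"claw": 8.7},
  {"tx": 0.05,"ty": -0.75,"tz": -1.66,"ax": 0,"ay": 0.086,"az": 0,"claw": 8.7},
  {"tx": 0.05,"ty": -0.75,"tz": -1.66,"ax": 0,"ay": 0.086,"az": 0,"claw": 8.7},
  {"tx": 0.05,"ty": -0.75,"tz": -1.66,"ax": 0,"ay": 0.086,"az": 0,"claw": 8.7},
  {"tx": 0.05,"ty": -0.75,"tz": -1.66,"ax": 0,"ay": 0.09,"az": 0,"claw": 8.7},
])

```text
time_s: 10.37
tcp_pos: [0.5, 0.042, 0.329]
ee_rot: [[-0.226, -0.974, 0.002], [-0.974, 0.226, -0.003], [0.002, -0.003, -1.0]]
wrist_force: [0.0, 0.1, -0.0]
gripper_width: 1.001
gripper_force: 0.0
```

drive_tool([
  {"tx": 0.43,"ty": -1.32,"tz": 0,"ax": 0,"ay": 0,"az": 0.084,"claw": 2.8},
  {"tx": 0.43,"ty": -1.32,"tz": 0,"ax": 0,"ay": 0,"az": 0.084,"claw": 2.8},
  {"tx": 0.43,"ty": -1.32,"tz": 0,"ax": 0,"ay": 0,"az": 0.084,"claw": 2.8},
  {"tx": 0.43,"ty": -1.32,"tz": 0,"ax": 0,"ay": 0,"az": 0.084,"claw": 2.8},
  {"tx": 0.43,"ty": -1.32,"tz": 0,"ax": 0,"ay": 0,"az": 0.084,"claw": 2.8},
  {"tx": 0.43,"ty": -1.32,"tz": 0,"ax": 0,"ay": 0,"az": 0.084,"claw": 2.8},
  {"tx": 0.43,"ty": -1.32,"tz": 0,"ax": 0,"ay": 0,"az": 0.084,"claw": 2.8},
  {"tx": 0.43,"ty": -1.32,"tz": 0,"ax": 0,"ay": 0,"az": 0.084,"claw": 2.8},
])

```text
time_s: 11.03
tcp_pos: [0.5733, -0.0389, 0.327]
ee_rot: [[-0.786, -0.619, 0.001], [-0.619, 0.786, 0.001], [-0.001, 0.0, -1.0]]
wrist_force: [0.2, 0.6, 0.9]
gripper_width: 0.478
gripper_force: 0.0
```

drive_tool([
  {"tx": 0.43,"ty": -1.32,"tz": 0,"ax": 0,"ay": 0,"az": 0.084,"claw": 2.8},
  {"tx": 0.43,"ty": -1.32,"tz": 0,"ax": 0,"ay": 0,"az": 0.084,"claw": 2.8},
  {"tx": 0.43,"ty": -1.32,"tz": 0,"ax": 0,"ay": 0,"az": 0.084,"claw": 2.8},
  {"tx": 0.43,"ty": -1.32,"tz": 0,"ax": 0,"ay": 0,"az": 0.084,"claw": 2.8},
  {"tx": 0.43,"ty": -1.32,"tz": 0,"ax": 0,"ay": 0,"az": 0.084,"claw": 2.8},
  {"tx": 0.43,"ty": -1.32,"tz": 0,"ax": 0,"ay": 0,"az": 0.084,"claw": 2.8},
  {"tx": 0.43,"ty": -1.32,"tz": 0,"ax": 0,"ay": 0,"az": 0.084,"claw": 2.8},
  {"tx": 0.43,"ty": -1.32,"tz": 0,"ax": 0,"ay": 0,"az": 0.084,"claw": 2.8},
])

```text
time_s: 11.7
tcp_pos: [0.5797, -0.1478, 0.3268]
ee_rot: [[-1.0, 0.005, 0.001], [0.005, 1.0, 0.001], [-0.001, 0.001, -1.0]]
wrist_force: [-0.0, 0.0, 1.0]
gripper_width: 0.321
gripper_force: 0.0
```

```bash
python3 - <<'E'
from h import *
np.set_printoptions(precision=4,suppress=True)
s=sense();print(s['time_s'],s['tcp_pos'],s['ee_rot'],s['joints'],s['gripper_width'])
g=grip([.660,-.2737]); D=g.copy(); D[:3,3]-=.10*RB[:,2]; plan(now(),D,10)
E
```

```text
11.7 [ 0.5797 -0.1478  0.3268] [[-1.      0.005   0.0006]
 [ 0.005   1.      0.001 ]
 [-0.0005  0.001  -1.    ]] [  1.1603  16.4812   7.0888  -0.058  -80.5747 -91.4358] 0.32104932894872484
10 rows t(cm) [-0.809 -2.343  0.898] a [-0.0406  0.0002 -0.0005] lim 26.36886510837667 2.3248727564113945
```

drive_tool([
  {"tx": -0.81,"ty": -2.34,"tz": 0.9,"ax": -0.0406,"ay": 0,"az": -0.0005,"claw": 2.8},
  {"tx": -0.81,"ty": -2.34,"tz": 0.9,"ax": -0.0406,"ay": 0,"az": -0.0005,"claw": 2.8},
  {"tx": -0.81,"ty": -2.34,"tz": 0.9,"ax": -0.0406,"ay": 0,"az": -0.0005,"claw": 2.8},
  {"tx": -0.81,"ty": -2.34,"tz": 0.9,"ax": -0.0406,"ay": 0,"az": -0.0005,"claw": 2.8},
  {"tx": -0.81,"ty": -2.34,"tz": 0.9,"ax": -0.0406,"ay": 0,"az": -0.0005,"claw": 2.8},
  {"tx": -0.81,"ty": -2.34,"tz": 0.9,"ax": -0.0406,"ay": 0,"az": -0.0005,"claw": 2.8},
  {"tx": -0.81,"ty": -2.34,"tz": 0.9,"ax": -0.0406,"ay": 0,"az": -0.0005,"claw": 2.8},
  {"tx": -0.81,"ty": -2.34,"tz": 0.9,"ax": -0.0406,"ay": 0,"az": -0.0005,"claw": 2.8},
  {"tx": -0.81,"ty": -2.34,"tz": 0.9,"ax": -0.0406,"ay": 0,"az": -0.0005,"claw": 2.8},
  {"tx": -0.81,"ty": -2.34,"tz": 0.9,"ax": -0.0406,"ay": 0,"az": -0.0005,"claw": 2.8},
])

```text
time_s: 12.53
tcp_pos: [0.6615, -0.3602, 0.1962]
ee_rot: [[-1.0, -0.005, 0.0], [-0.004, 0.918, 0.397], [-0.002, 0.397, -0.918]]
wrist_force: [0.1, 0.7, 1.1]
gripper_width: 0.318
gripper_force: 0.0
```

```bash
python3 - <<'E'
from h import *
np.set_printoptions(precision=4,suppress=True)
snap('wrist','w2'); snap('scene','s6')
for f in('w2','s6'):
    P,im=cloud(f); m=(abs(P[...,2]-.125)<.006)&(np.hypot(P[...,0]-.66,P[...,1]+.274)<.07); q=P[m]
    A=np.c_[2*q[:,:2],np.ones(len(q))]; c=np.linalg.lstsq(A,(q[:,:2]**2).sum(1),rcond=None)[0]
    print(f,len(q),'enc',cv2.minEnclosingCircle((q[:,:2]*1000).astype(np.float32)),'fit',c[:2],np.sqrt(c[2]+c[0]**2+c[1]**2),q[:,2].mean())
s=sense();print(s['time_s'],s['tcp_pos'],s['ee_rot'],s['gripper_width'])
plan(now(),grip([.660,-.2737]),8)
E
```

```text
w2 4338 enc ((661.1920776367188, -273.5357666015625), 59.876434326171875) fit [ 0.6604 -0.275 ] 0.054460803885240675 0.12354744692380742
s6 677 enc ((659.9379272460938, -273.2003173828125), 60.516483306884766) fit [ 0.6616 -0.2728] 0.05508491045198404 0.12302020868343265
12.6333 [ 0.6597 -0.362   0.1876] [[-1.      0.0042 -0.008 ]
 [ 0.0007  0.9157  0.4019]
 [ 0.009   0.4019 -0.9156]] 0.3204577394545776
8 rows t(cm) [-0.009  0.057  1.154] a [ 0.0009 -0.001  -0.0005] lim 11.55161800823301 0.08118287103396529
```

View pics/w2.png

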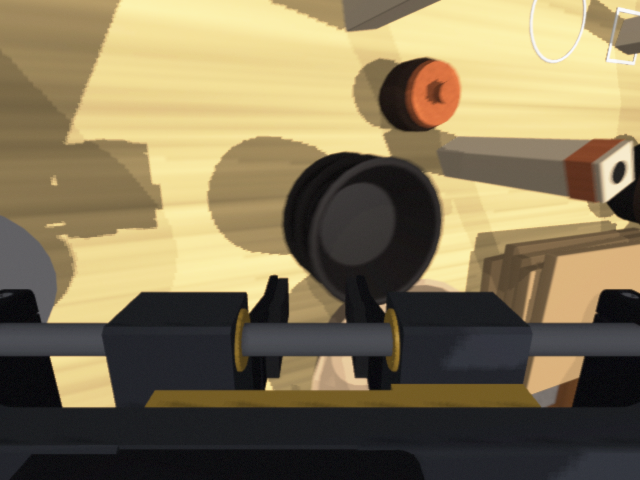

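The wrist view shows the nest's top bowl at (375,225), to the +y side of the fingers as intended. Both fits agree on its centre, about (0.660, −0.274). I'll let the arm settle, then descend.

drive_tool([
  {"tx": 0,"ty": 0,"tz": 0,"ax": 0,"ay": 0,"az": 0,"claw": 2.8},
  {"tx": 0,"ty": 0,"tz": 0,"ax": 0,"ay": 0,"az": 0,"claw": 2.8},
  {"tx": 0,"ty": 0,"tz": 0,"ax": 0,"ay": 0,"az": 0,"claw": 2.8},
  {"tx": 0,"ty": 0,"tz": 0,"ax": 0,"ay": 0,"az": 0,"claw": 2.8},
])

```text
time_s: 12.97
tcp_pos: [0.6625, -0.3572, 0.199]
ee_rot: [[-1.0, -0.008, 0.002], [-0.007, 0.919, 0.394], [-0.005, 0.394, -0.919]]
wrist_force: [-0.4, -0.7, -0.3]
gripper_width: 0.319
gripper_force: 0.0
```

```bash
python3 - <<'E'
from h import *
np.set_printoptions(precision=4,suppress=True)
s=sense();print(s['time_s'],s['tcp_pos'],s['ee_rot'],s['gripper_width'])
plan(now(),grip([.6605,-.2738]),10)
E
```

```text
12.9667 [ 0.6625 -0.3572  0.199 ] [[-1.     -0.0085  0.0018]
 [-0.0071  0.9189  0.3943]
 [-0.005   0.3943 -0.919 ]] 0.31863270293505597
10 rows t(cm) [ 0.021 -0.04   1.008] a [-0.0001  0.0002  0.0008] lim 10.090738467446378 0.05026862497334961
```

drive_tool([
  {"tx": 0,"ty": 0,"tz": 0.8,"ax": 0,"ay": 0,"az": 0,"claw": 2.8},
  {"tx": 0,"ty": 0,"tz": 0.8,"ax": 0,"ay": 0,"az": 0,"claw": 2.8},
  {"tx": 0,"ty": 0,"tz": 0.8,"ax": 0,"ay": 0,"az": 0,"claw": 2.8},
  {"tx": 0,"ty": 0,"tz": 0.7,"ax": 0,"ay": 0,"az": 0,"claw": 2.8},
  {"tx": 0,"ty": 0,"tz": 0.7,"ax": 0,"ay": 0,"az": 0,"claw": 2.8},
  {"tx": 0,"ty": 0,"tz": 0.6,"ax": 0,"ay": 0,"az": 0,"claw": 2.8},
  {"tx": 0,"ty": 0,"tz": 0.5,"ax": 0,"ay": 0,"az": 0,"claw": 2.8},
  {"tx": 0,"ty": 0,"tz": 0.3,"ax": 0,"ay": 0,"az": 0,"claw": 2.8},
  {"tx": 0,"ty": 0,"tz": 0,"ax": 0,"ay": 0,"az": 0,"claw": 2.8},
  {"tx": 0,"ty": 0,"tz": 0,"ax": 0,"ay": 0,"az": 0,"claw": 2.8},
])

```text
time_s: 13.8
tcp_pos: [0.662, -0.3376, 0.1481]
ee_rot: [[-1.0, -0.006, -0.001], [-0.006, 0.918, 0.396], [-0.001, 0.396, -0.918]]
wrist_force: [0.5, -0.2, -0.0]
gripper_width: 0.323
gripper_force: 0.0
```

drive_tool([
  {"tx": 0,"ty": 0,"tz": 0,"ax": 0,"ay": 0,"az": 0,"claw": 2.8},
  {"tx": 0,"ty": 0,"tz": 0,"ax": 0,"ay": 0,"az": 0,"claw": 2.8},
  {"tx": 0,"ty": 0,"tz": 0,"ax": 0,"ay": 0,"az": 0,"claw": 2.8},
  {"tx": 0,"ty": 0,"tz": 0,"ax": 0,"ay": 0,"az": 0,"claw": 2.8},
])

```text
time_s: 14.13
tcp_pos: [0.662, -0.3377, 0.1484]
ee_rot: [[-1.0, -0.006, -0.0], [-0.005, 0.918, 0.396], [-0.002, 0.396, -0.918]]
wrist_force: [0.8, -0.5, -0.5]
gripper_width: 0.324
gripper_force: 0.0
```

```bash
python3 - <<'E'
from h import *
np.set_printoptions(precision=4,suppress=True)
s=sense();print(s['time_s'],s['tcp_pos'],s['ee_rot'],s['gripper_width'],s['joint_velocities'])
plan(now(),grip([.6605,-.2738]),8)
E
```

```text
14.1333 [ 0.662  -0.3377  0.1484] [[-1.     -0.0058 -0.0005]
 [-0.0055  0.9182  0.3961]
 [-0.0018  0.3961 -0.9182]] 0.3236011521741408 [-0.0352  0.0467 -0.1146 -0.149   0.0589  0.0428]
8 rows t(cm) [ 0.019 -0.025  0.582] a [ 0.0001 -0.0001  0.0007] lim 5.8315117105372485 0.041692099226025965
```

drive_tool([
  {"tx": 0.15,"ty": -0.2,"tz": 0.3,"ax": 0,"ay": 0,"az": 0.006,"claw": 2.8},
  {"tx": 0,"ty": 0,"tz": 0.65,"ax": 0,"ay": 0,"az": 0,"claw": 2.8},
  {"tx": 0,"ty": 0,"tz": 0.65,"ax": 0,"ay": 0,"az": 0,"claw": 2.8},
  {"tx": 0,"ty": 0,"tz": 0.65,"ax": 0,"ay": 0,"az": 0,"claw": 2.8},
  {"tx": 0,"ty": 0,"tz": 0.65,"ax": 0,"ay": 0,"az": 0,"claw": 2.8},
  {"tx": 0,"ty": 0,"tz": 0.65,"ax": 0,"ay": 0,"az": 0,"claw": 2.8},
  {"tx": 0,"ty": 0,"tz": 0.5,"ax": 0,"ay": 0,"az": 0,"claw": 2.8},
  {"tx": 0,"ty": 0,"tz": 0.4,"ax": 0,"ay": 0,"az": 0,"claw": 2.8},
  {"tx": 0,"ty": 0,"tz": 0.2,"ax": 0,"ay": 0,"az": 0,"claw": 2.8},
  {"tx": 0,"ty": 0,"tz": 0,"ax": 0,"ay": 0,"az": 0,"claw": 2.8},
])

```text
time_s: 14.97
tcp_pos: [0.6603, -0.3206, 0.104]
ee_rot: [[-1.0, 0.0, -0.002], [-0.0, 0.918, 0.397], [0.002, 0.397, -0.918]]
wrist_force: [-0.6, -0.0, 0.2]
gripper_width: 0.323
gripper_force: 0.0
```

drive_tool([
  {"tx": 0,"ty": 0,"tz": 0,"ax": 0,"ay": 0,"az": 0,"claw": 2.8},
  {"tx": 0,"ty": 0,"tz": 0,"ax": 0,"ay": 0,"az": 0,"claw": 2.8},
])

```text
time_s: 15.13
tcp_pos: [0.6606, -0.3212, 0.105]
ee_rot: [[-1.0, 0.0, -0.0], [-0.0, 0.918, 0.396], [0.0, 0.396, -0.918]]
wrist_force: [-0.1, 0.3, 0.2]
gripper_width: 0.323
gripper_force: 0.0
```

On target and touching nothing. Closing.

drive_tool([
  {"tx": 0,"ty": 0,"tz": 0,"ax": 0,"ay": 0,"az": 0,"claw": 1.5},
  {"tx": 0,"ty": 0,"tz": 0,"ax": 0,"ay": 0,"az": 0,"claw": 1},
  {"tx": 0,"ty": 0,"tz": 0,"ax": 0,"ay": 0,"az": 0,"claw": 0.5},
  {"tx": 0,"ty": 0,"tz": 0,"ax": 0,"ay": 0,"az": 0,"claw": 0},
  {"tx": 0,"ty": 0,"tz": 0,"ax": 0,"ay": 0,"az": 0,"claw": 0},
  {"tx": 0,"ty": 0,"tz": 0,"ax": 0,"ay": 0,"az": 0,"claw": 0},
  {"tx": 0,"ty": 0,"tz": 0,"ax": 0,"ay": 0,"az": 0,"claw": 0},
  {"tx": 0,"ty": 0,"tz": 0,"ax": 0,"ay": 0,"az": 0,"claw": 0},
])

```text
time_s: 15.8
tcp_pos: [0.6603, -0.3206, 0.1052]
ee_rot: [[-1.0, -0.0, -0.001], [-0.001, 0.918, 0.397], [0.001, 0.397, -0.918]]
wrist_force: [-2.1, 1.8, 3.7]
gripper_width: 0.079
gripper_force: 29.7
```

drive_tool([
  {"tx": 0,"ty": 0.08,"tz": -0.18,"ax": 0,"ay": 0,"az": 0,"claw": 0},
  {"tx": 0,"ty": 0.16,"tz": -0.37,"ax": 0,"ay": 0,"az": 0,"claw": 0},
  {"tx": 0,"ty": 0.2,"tz": -0.46,"ax": 0,"ay": 0,"az": 0,"claw": 0},
  {"tx": 0,"ty": 0.24,"tz": -0.55,"ax": 0,"ay": 0,"az": 0,"claw": 0},
  {"tx": 0,"ty": 0.24,"tz": -0.55,"ax": 0,"ay": 0,"az": 0,"claw": 0},
  {"tx": 0,"ty": 0.24,"tz": -0.55,"ax": 0,"ay": 0,"az": 0,"claw": 0},
  {"tx": 0,"ty": 0.24,"tz": -0.55,"ax": 0,"ay": 0,"az": 0,"claw": 0},
  {"tx": 0,"ty": 0.24,"tz": -0.55,"ax": 0,"ay": 0,"az": 0,"claw": 0},
  {"tx": 0,"ty": 0.24,"tz": -0.55,"ax": 0,"ay": 0,"az": 0,"claw": 0},
  {"tx": 0,"ty": 0.24,"tz": -0.55,"ax": 0,"ay": 0,"az": 0,"claw": 0},
])

```text
time_s: 16.63
tcp_pos: [0.6605, -0.3207, 0.1583]
ee_rot: [[-1.0, 0.0, -0.001], [-0.0, 0.918, 0.396], [0.001, 0.396, -0.918]]
wrist_force: [-0.1, -0.1, -3.4]
gripper_width: 0.082
gripper_force: 30.4
```

```bash
python3 - <<'E'
from h import *
np.set_printoptions(precision=4,suppress=True)
snap('scene','s7'); s=sense();print(s['time_s'],s['tcp_pos'],s['wrist_force'],s['gripper_width'],s['joints'])
P,im=cloud('s7'); cv2.imwrite('pics/s7c.png',cv2.resize(im[200:350,130:330,::-1],None,fx=4,fy=4))
E
```

```text
16.6833 [ 0.661  -0.3211  0.1599] [ 0.7021 -0.209  -1.4836] 0.07668681359793705 [-22.9998  42.0441  30.8972 -21.3515 -88.4482 -64.5658]
```

View pics/s7c.png

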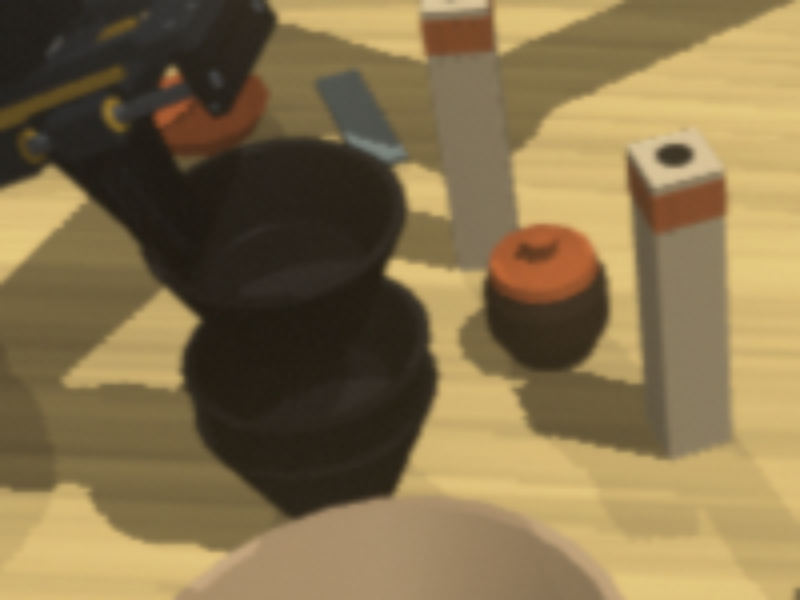

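The bowl hangs level in the grip at crop (275,225), clear of the middle bowl, and nothing else has moved. I'll lift it further.

drive_tool([
  {"tx": 0,"ty": 0.3,"tz": -0.7,"ax": 0,"ay": 0,"az": 0,"claw": 0},
  {"tx": 0,"ty": 0.4,"tz": -0.92,"ax": 0,"ay": 0,"az": 0,"claw": 0},
  {"tx": 0,"ty": 0.5,"tz": -1.15,"ax": 0,"ay": 0,"az": 0,"claw": 0},
  {"tx": 0,"ty": 0.55,"tz": -1.27,"ax": 0,"ay": 0,"az": 0,"claw": 0},
  {"tx": 0,"ty": 0.6,"tz": -1.39,"ax": 0,"ay": 0,"az": 0,"claw": 0},
  {"tx": 0,"ty": 0.6,"tz": -1.39,"ax": 0,"ay": 0,"az": 0,"claw": 0},
  {"tx": 0,"ty": 0.55,"tz": -1.27,"ax": 0,"ay": 0,"az": 0,"claw": 0},
  {"tx": 0,"ty": 0.5,"tz": -1.15,"ax": 0,"ay": 0,"az": 0,"claw": 0},
  {"tx": 0,"ty": 0.4,"tz": -0.92,"ax": 0,"ay": 0,"az": 0,"claw": 0},
  {"tx": 0,"ty": 0.3,"tz": -0.7,"ax": 0,"ay": 0,"az": 0,"claw": 0},
])

```text
time_s: 17.52
tcp_pos: [0.6608, -0.3208, 0.2783]
ee_rot: [[-1.0, -0.001, 0.001], [-0.0, 0.919, 0.395], [-0.001, 0.395, -0.919]]
wrist_force: [0.5, -0.5, -2.8]
gripper_width: 0.078
gripper_force: 30.4
```

```bash
python3 - <<'E'
from h import *
np.set_printoptions(precision=4,suppress=True)
s=sense();print(s['time_s'],s['tcp_pos'],s['wrist_force'])
# circle centre from top image, line pixels
P,im=cloud('t0'); c=camera_params('top'); K=np.array(c['intrinsics']);R=np.array(c['R']);t=np.array(c['t'])
v,u=np.mgrid[:480,:640]; r=np.stack([(u-K[0,2])/K[0,0],(v-K[1,2])/K[1,1],np.ones(u.shape)],-1)@R; o=-R.T@t; W=o+r*(-o[2]/r[...,2:])
g=im.astype(int); hs=cv2.cvtColor(im,cv2.COLOR_RGB2HSV); m=np.abs(np.hypot(u-268,v-272)-24)<4; m&=(hs[...,1]<80)
q=W[m]; A=np.c_[2*q[:,:2],np.ones(len(q))]; k=np.linalg.lstsq(A,(q[:,:2]**2).sum(1),rcond=None)[0]; print('circle',len(q),k[:2],np.sqrt(k[2]+k[0]**2+k[1]**2))
C=grip(k[:2],.29); plan(now(),C,22); print(C[:3,3])
E
```

```text
17.5167 [ 0.6608 -0.3208  0.2783] [ 0.5267 -0.5151 -2.8024]
circle 468 [0.4494 0.0498] 0.048045906705847775
22 rows t(cm) [0.961 1.335 0.616] a [-0.  0.  0.] lim 17.563682653048055 0.0031313893270933386
[0.4494 0.0025 0.2698]
```

drive_tool([
  {"tx": 0.26,"ty": 0.37,"tz": 0.16,"ax": 0,"ay": 0,"az": 0,"claw": 0},
  {"tx": 0.53,"ty": 0.74,"tz": 0.32,"ax": 0,"ay": 0,"az": 0,"claw": 0},
  {"tx": 0.79,"ty": 1.11,"tz": 0.48,"ax": 0,"ay": 0,"az": 0,"claw": 0},
  {"tx": 1.05,"ty": 1.485,"tz": 0.64,"ax": 0,"ay": 0,"az": 0,"claw": 0},
  {"tx": 1.05,"ty": 1.485,"tz": 0.64,"ax": 0,"ay": 0,"az": 0,"claw": 0},
  {"tx": 1.05,"ty": 1.485,"tz": 0.64,"ax": 0,"ay": 0,"az": 0,"claw": 0},
  {"tx": 1.05,"ty": 1.485,"tz": 0.64,"ax": 0,"ay": 0,"az": 0,"claw": 0},
  {"tx": 1.05,"ty": 1.485,"tz": 0.64,"ax": 0,"ay": 0,"az": 0,"claw": 0},
  {"tx": 1.05,"ty": 1.485,"tz": 0.64,"ax": 0,"ay": 0,"az": 0,"claw": 0},
  {"tx": 1.05,"ty": 1.485,"tz": 0.64,"ax": 0,"ay": 0,"az": 0,"claw": 0},
])

```text
time_s: 18.35
tcp_pos: [0.57, -0.182, 0.2755]
ee_rot: [[-1.0, 0.001, -0.002], [-0.0, 0.918, 0.397], [0.002, 0.397, -0.918]]
wrist_force: [0.1, -0.7, -2.9]
gripper_width: 0.081
gripper_force: 30.4
```

drive_tool([
  {"tx": 1.05,"ty": 1.485,"tz": 0.64,"ax": 0,"ay": 0,"az": 0,"claw": 0},
  {"tx": 1.05,"ty": 1.485,"tz": 0.64,"ax": 0,"ay": 0,"az": 0,"claw": 0},
  {"tx": 1.05,"ty": 1.485,"tz": 0.64,"ax": 0,"ay": 0,"az": 0,"claw": 0},
  {"tx": 1.05,"ty": 1.485,"tz": 0.64,"ax": 0,"ay": 0,"az": 0,"claw": 0},
  {"tx": 1.05,"ty": 1.485,"tz": 0.64,"ax": 0,"ay": 0,"az": 0,"claw": 0},
  {"tx": 1.05,"ty": 1.485,"tz": 0.64,"ax": 0,"ay": 0,"az": 0,"claw": 0},
  {"tx": 1.05,"ty": 1.485,"tz": 0.64,"ax": 0,"ay": 0,"az": 0,"claw": 0},
  {"tx": 1.05,"ty": 1.485,"tz": 0.64,"ax": 0,"ay": 0,"az": 0,"claw": 0},
  {"tx": 1.05,"ty": 1.485,"tz": 0.64,"ax": 0,"ay": 0,"az": 0,"claw": 0},
  {"tx": 1.05,"ty": 1.485,"tz": 0.64,"ax": 0,"ay": 0,"az": 0,"claw": 0},
])

```text
time_s: 19.18
tcp_pos: [0.4646, -0.0206, 0.2758]
ee_rot: [[-1.0, 0.001, -0.002], [-0.0, 0.918, 0.397], [0.002, 0.397, -0.918]]
wrist_force: [-0.5, 0.6, -3.4]
gripper_width: 0.082
gripper_force: 30.4
```

drive_tool([
  {"tx": 0.79,"ty": 1.11,"tz": 0.48,"ax": 0,"ay": 0,"az": 0,"claw": 0},
  {"tx": 0.53,"ty": 0.74,"tz": 0.32,"ax": 0,"ay": 0,"az": 0,"claw": 0},
  {"tx": 0.26,"ty": 0.37,"tz": 0.16,"ax": 0,"ay": 0,"az": 0,"claw": 0},
  {"tx": 0,"ty": 0,"tz": 0,"ax": 0,"ay": 0,"az": 0,"claw": 0},
  {"tx": 0,"ty": 0,"tz": 0,"ax": 0,"ay": 0,"az": 0,"claw": 0},
  {"tx": 0,"ty": 0,"tz": 0,"ax": 0,"ay": 0,"az": 0,"claw": 0},
  {"tx": 0,"ty": 0,"tz": 0,"ax": 0,"ay": 0,"az": 0,"claw": 0},
])

```text
time_s: 19.77
tcp_pos: [0.4509, 0.0021, 0.276]
ee_rot: [[-1.0, 0.001, -0.001], [0.001, 0.918, 0.396], [0.001, 0.396, -0.918]]
wrist_force: [0.3, -0.1, -3.7]
gripper_width: 0.081
gripper_force: 30.4
```

```bash
python3 - <<'E'
from h import *
np.set_printoptions(precision=4,suppress=True)
s=sense();print(s['time_s'],s['tcp_pos'],s['wrist_force'],s['gripper_width'],s['joints'])
for n,f in (('scene','s8'),('wrist','w8')):
    snap(n,f); P,im=cloud(f); p=s['tcp_pos']
    m=(abs(P[...,2]-(p[2]+.020))<.008)&(np.hypot(P[...,0]-p[0],P[...,1]-p[1]-.0473)<.068)&(P[...,1]>p[1]+.01)&(im.max(-1)<90); q=P[m]
    A=np.c_[2*q[:,:2],np.ones(len(q))]; k=np.linalg.lstsq(A,(q[:,:2]**2).sum(1),rcond=None)[0]
    c=q.mean(0); nrm=np.linalg.svd(q-c)[2][2]
    print(f,len(q),'centre',k[:2],np.sqrt(k[2]+k[0]**2+k[1]**2),'z',c[2],'normal',nrm)
plan(now(),grip([.4494,.0498],.065),1)
E
```

```text
19.7667 [0.4509 0.0021 0.276 ] [ 0.2859 -0.0625 -3.6508] 0.08118614458715287 [  3.4121   5.0837  -8.9972 -24.076  -75.8073 -87.5043]
s8 426 centre [0.4576 0.0494] 0.05455588944536225 z 0.2919633784181765 normal [-0.0147 -0.0091 -0.9999]
w8 4764 centre [0.4552 0.0478] 0.05421087940851743 z 0.29398101267936094 normal [-0.0412 -0.029  -0.9987]
1 rows t(cm) [ 0.105 -9.135 21.243] a [ 0.0006 -0.0012 -0.0012] lim 231.24331592398931 0.10090706745636958
```

drive_tool([
  {"tx": 0.1,"ty": -0.2,"tz": 0.46,"ax": 0,"ay": 0,"az": 0,"claw": 0},
  {"tx": 0.1,"ty": -0.4,"tz": 0.92,"ax": 0,"ay": 0,"az": 0,"claw": 0},
  {"tx": 0.1,"ty": -0.71,"tz": 1.65,"ax": 0,"ay": 0,"az": 0,"claw": 0},
  {"tx": 0.1,"ty": -0.87,"tz": 2.02,"ax": 0,"ay": 0,"az": 0,"claw": 0},
  {"tx": 0,"ty": -0.99,"tz": 2.3,"ax": 0,"ay": 0,"az": 0,"claw": 0},
  {"tx": 0,"ty": -0.99,"tz": 2.3,"ax": 0,"ay": 0,"az": 0,"claw": 0},
  {"tx": 0,"ty": -0.99,"tz": 2.3,"ax": 0,"ay": 0,"az": 0,"claw": 0},
  {"tx": 0,"ty": -0.87,"tz": 2.02,"ax": 0,"ay": 0,"az": 0,"claw": 0},
  {"tx": 0,"ty": -0.71,"tz": 1.65,"ax": 0,"ay": 0,"az": 0,"claw": 0},
  {"tx": 0,"ty": -0.48,"tz": 1.1,"ax": 0,"ay": 0,"az": 0,"claw": 0},
])

```text
time_s: 20.7
tcp_pos: [0.4449, 0.0026, 0.0916]
ee_rot: [[-1.0, 0.002, -0.004], [0.0, 0.918, 0.396], [0.005, 0.396, -0.918]]
wrist_force: [-0.6, -0.6, -3.4]
gripper_width: 0.083
gripper_force: 30.4
```

drive_tool([
  {"tx": 0,"ty": -0.32,"tz": 0.73,"ax": 0,"ay": 0,"az": 0,"claw": 0},
  {"tx": 0,"ty": -0.24,"tz": 0.55,"ax": 0,"ay": 0,"az": 0,"claw": 0},
  {"tx": 0,"ty": -0.16,"tz": 0.37,"ax": 0,"ay": 0,"az": 0,"claw": 0},
  {"tx": 0,"ty": -0.08,"tz": 0.18,"ax": 0,"ay": 0,"az": 0,"claw": 0},
  {"tx": 0,"ty": 0,"tz": 0,"ax": 0,"ay": 0,"az": 0,"claw": 0},
  {"tx": 0,"ty": 0,"tz": 0,"ax": 0,"ay": 0,"az": 0,"claw": 0},
  {"tx": 0,"ty": 0,"tz": 0,"ax": 0,"ay": 0,"az": 0,"claw": 0},
])

```text
time_s: 21.28
tcp_pos: [0.4468, 0.0026, 0.0749]
ee_rot: [[-1.0, -0.001, 0.0], [-0.0, 0.918, 0.396], [-0.001, 0.396, -0.918]]
wrist_force: [0.1, -0.1, -3.1]
gripper_width: 0.08
gripper_force: 30.4
```

```bash
python3 - <<'E'
from h import *
np.set_printoptions(precision=4,suppress=True)
s=sense();print(s['time_s'],s['tcp_pos'],s['wrist_force'],s['gripper_width'],s['joints'])
snap('wrist','w9')
for n,f in (('scene','s9'),('top','t9')):
    snap(n,f); P,im=cloud(f); p=s['tcp_pos']
    m=(abs(P[...,2]-(p[2]+.020))<.010)&(np.hypot(P[...,0]-p[0],P[...,1]-p[1]-.0473)<.068)&(P[...,1]>p[1]+.01)&(im.max(-1)<90); q=P[m]
    if len(q)<20: print(f,len(q)); continue
    print(f,len(q),cv2.minEnclosingCircle((q[:,:2]*1000).astype(np.float32)),q[:,2].mean())
P,im=cloud('s9'); cv2.imwrite('pics/s9c.png',cv2.resize(im[180:320,260:460,::-1],None,fx=4,fy=4))
E
```

```text
21.2833 [0.4468 0.0026 0.0749] [ 0.0694 -0.0799 -3.0952] 0.07983362039540526 [  2.4572  18.4615 -23.0656 -30.3681 -51.555  -72.6397]
s9 395 ((451.4047546386719, 50.296756744384766), 59.810707092285156) 0.09032271663264697
t9 65 ((450.0883483886719, 27.026920318603516), 53.26323318481445) 0.09306148134702792
```

View pics/s9c.png

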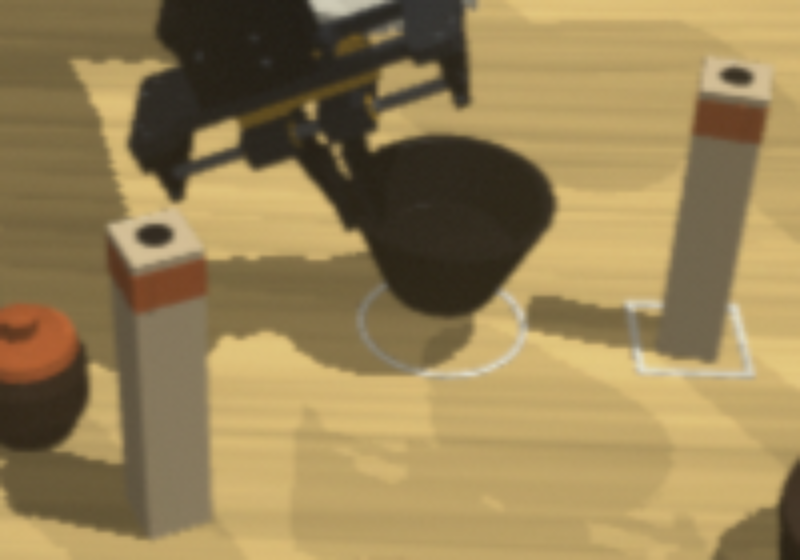

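The bowl hangs upright about 3 cm above the circle, centred on it. I'll lower it slowly.

drive_tool([
  {"tx": 0.1,"ty": -0.16,"tz": 0.37,"ax": 0,"ay": 0,"az": 0,"claw": 0},
  {"tx": 0,"ty": -0.2,"tz": 0.46,"ax": 0,"ay": 0,"az": 0,"claw": 0},
  {"tx": 0,"ty": -0.2,"tz": 0.46,"ax": 0,"ay": 0,"az": 0,"claw": 0},
  {"tx": 0,"ty": -0.16,"tz": 0.37,"ax": 0,"ay": 0,"az": 0,"claw": 0},
  {"tx": 0,"ty": -0.12,"tz": 0.28,"ax": 0,"ay": 0,"az": 0,"claw": 0},
  {"tx": 0,"ty": -0.08,"tz": 0.18,"ax": 0,"ay": 0,"az": 0,"claw": 0},
  {"tx": 0,"ty": -0.04,"tz": 0.09,"ax": 0,"ay": 0,"az": 0,"claw": 0},
  {"tx": 0,"ty": -0.04,"tz": 0.09,"ax": 0,"ay": 0,"az": 0,"claw": 0},
  {"tx": 0,"ty": 0,"tz": 0,"ax": 0,"ay": 0,"az": 0,"claw": 0},
  {"tx": 0,"ty": 0,"tz": 0,"ax": 0,"ay": 0,"az": 0,"claw": 0},
])

```text
time_s: 22.27
tcp_pos: [0.4454, 0.0025, 0.0493]
ee_rot: [[-1.0, 0.0, -0.001], [-0.0, 0.918, 0.396], [0.001, 0.396, -0.918]]
wrist_force: [0.5, -0.7, -3.9]
gripper_width: 0.08
gripper_force: 30.4
```

drive_tool([
  {"tx": 0,"ty": -0.04,"tz": 0.09,"ax": 0,"ay": 0,"az": 0,"claw": 0},
  {"tx": 0,"ty": -0.04,"tz": 0.09,"ax": 0,"ay": 0,"az": 0,"claw": 0},
  {"tx": 0,"ty": -0.04,"tz": 0.09,"ax": 0,"ay": 0,"az": 0,"claw": 0},
  {"tx": 0,"ty": 0,"tz": 0,"ax": 0,"ay": 0,"az": 0,"claw": 0},
])

```text
time_s: 22.6
tcp_pos: [0.4455, 0.0024, 0.0464]
ee_rot: [[-1.0, -0.0, -0.001], [-0.0, 0.918, 0.396], [0.001, 0.396, -0.918]]
wrist_force: [0.3, -0.9, -1.0]
gripper_width: 0.08
gripper_force: 30.4
```

Contact is starting (Fz has gone from −3.9 to −1.0 N). I'll go down a little more.

drive_tool([
  {"tx": 0,"ty": -0.04,"tz": 0.09,"ax": 0,"ay": 0,"az": 0,"claw": 0},
  {"tx": 0,"ty": -0.04,"tz": 0.09,"ax": 0,"ay": 0,"az": 0,"claw": 0},
  {"tx": 0,"ty": 0,"tz": 0,"ax": 0,"ay": 0,"az": 0,"claw": 0},
  {"tx": 0,"ty": 0,"tz": 0,"ax": 0,"ay": 0,"az": 0,"claw": 0},
])

```text
time_s: 22.93
tcp_pos: [0.4455, 0.002, 0.0454]
ee_rot: [[-1.0, -0.001, -0.001], [-0.001, 0.918, 0.396], [-0.0, 0.396, -0.918]]
wrist_force: [-2.9, -3.3, 7.9]
gripper_width: 0.082
gripper_force: 30.6
```

drive_tool([
  {"tx": 0,"ty": 0.03,"tz": -0.06,"ax": 0,"ay": 0,"az": 0,"claw": 0},
  {"tx": 0,"ty": 0,"tz": 0,"ax": 0,"ay": 0,"az": 0,"claw": 1.0},
  {"tx": 0,"ty": 0,"tz": 0,"ax": 0,"ay": 0,"az": 0,"claw": 1.6},
  {"tx": 0,"ty": 0,"tz": 0,"ax": 0,"ay": 0,"az": 0,"claw": 2.2},
  {"tx": 0,"ty": 0,"tz": 0,"ax": 0,"ay": 0,"az": 0,"claw": 2.8},
  {"tx": 0,"ty": 0,"tz": 0,"ax": 0,"ay": 0,"az": 0,"claw": 2.8},
  {"tx": 0,"ty": 0,"tz": 0,"ax": 0,"ay": 0,"az": 0,"claw": 2.8},
  {"tx": 0,"ty": 0,"tz": 0,"ax": 0,"ay": 0,"az": 0,"claw": 2.8},
  {"tx": 0,"ty": 0,"tz": 0,"ax": 0,"ay": 0,"az": 0,"claw": 2.8},
])

```text
time_s: 23.68
tcp_pos: [0.4453, 0.0026, 0.0449]
ee_rot: [[-1.0, 0.0, -0.001], [-0.0, 0.918, 0.396], [0.001, 0.396, -0.918]]
wrist_force: [0.1, 0.3, 0.3]
gripper_width: 0.321
gripper_force: 0.0
```

Released with no load on the tool. Retreating along the tool axis.

drive_tool([
  {"tx": 0,"ty": 0,"tz": -0.4,"ax": 0,"ay": 0,"az": 0,"claw": 2.8},
  {"tx": 0,"ty": 0,"tz": -0.8,"ax": 0,"ay": 0,"az": 0,"claw": 2.8},
  {"tx": 0,"ty": 0,"tz": -1.2,"ax": 0,"ay": 0,"az": 0,"claw": 2.8},
  {"tx": 0,"ty": 0,"tz": -1.5,"ax": 0,"ay": 0,"az": 0,"claw": 2.8},
  {"tx": 0,"ty": 0,"tz": -1.5,"ax": 0,"ay": 0,"az": 0,"claw": 2.8},
  {"tx": 0,"ty": 0,"tz": -1.5,"ax": 0,"ay": 0,"az": 0,"claw": 2.8},
  {"tx": 0,"ty": 0,"tz": -1.5,"ax": 0,"ay": 0,"az": 0,"claw": 2.8},
  {"tx": 0,"ty": 0,"tz": -1.2,"ax": 0,"ay": 0,"az": 0,"claw": 2.8},
  {"tx": 0,"ty": 0,"tz": -0.8,"ax": 0,"ay": 0,"az": 0,"claw": 2.8},
  {"tx": 0,"ty": 0,"tz": -0.4,"ax": 0,"ay": 0,"az": 0,"claw": 2.8},
])

```text
time_s: 24.52
tcp_pos: [0.4459, -0.0409, 0.1456]
ee_rot: [[-1.0, -0.0, 0.002], [0.0, 0.918, 0.396], [-0.002, 0.396, -0.918]]
wrist_force: [0.3, -0.2, -0.7]
gripper_width: 0.321
gripper_force: 0.0
```

drive_tool([
  {"tx": 0,"ty": 0,"tz": 0,"ax": 0,"ay": 0,"az": 0,"claw": 2.8},
  {"tx": 0,"ty": 0,"tz": 0,"ax": 0,"ay": 0,"az": 0,"claw": 2.8},
  {"tx": 0,"ty": 0,"tz": 0,"ax": 0,"ay": 0,"az": 0,"claw": 2.8},
  {"tx": 0,"ty": 0,"tz": 0,"ax": 0,"ay": 0,"az": 0,"claw": 2.8},
])

```text
time_s: 24.85
tcp_pos: [0.4449, -0.04, 0.1434]
ee_rot: [[-1.0, 0.001, -0.003], [-0.0, 0.918, 0.397], [0.003, 0.397, -0.918]]
wrist_force: [0.1, -0.0, -0.8]
gripper_width: 0.322
gripper_force: 0.0
```

```bash
python3 - <<'E'
from h import *
np.set_printoptions(precision=4,suppress=True)
snap('scene','s10'); P,im=cloud('s10'); s=sense(); print(s['time_s'],s['tcp_pos'],s['wrist_force'])
def rim(c,z):
    m=(abs(P[...,2]-z)<.006)&(np.hypot(P[...,0]-c[0],P[...,1]-c[1])<.068)&(im.max(-1)<90); q=P[m]; print(len(q),cv2.minEnclosingCircle((q[:,:2]*1000).astype(np.float32)),q[:,2].mean(),np.linalg.svd(q-q.mean(0))[2][2])
rim((.45,.05),.065); rim((.66,-.274),.095)
for c in((.4595,.194),(.612,-.096),(.472,-.23)):
    m=(abs(P[...,2]-.179)<.006)&(np.hypot(P[...,0]-c[0],P[...,1]-c[1])<.04); print(cv2.minAreaRect((P[m][:,:2]*1000).astype(np.float32))[:2])
E
```

```text
24.9 [ 0.445  -0.04    0.1434] [ 0.1835 -0.3789  0.2589]
356 ((449.2126159667969, 49.219635009765625), 59.598453521728516) 0.06263912797577335 [ 0.0068 -0.005  -1.    ]
605 ((661.1201782226562, -272.7923583984375), 59.618350982666016) 0.09298069336641197 [ 0.0087  0.0031 -1.    ]
((459.8992919921875, 194.1013946533203), (35.59323501586914, 40.546260833740234))
((614.9247436523438, -96.69158935546875), (38.47110366821289, 36.753761291503906))
((474.0490417480469, -229.6491241455078), (40.1999626159668, 35.91299819946289))
```

View pics/s10.png

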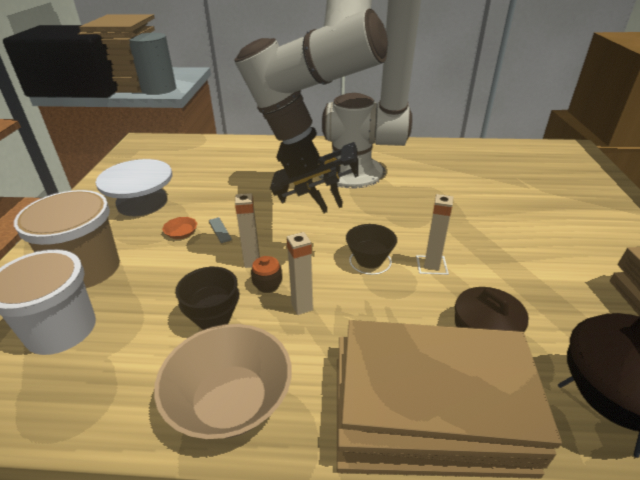

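The picture shows the bowl upright in the circle at (371,248) and the post upright in the square at (437,235). The other things stand where they were and the gripper is clear.

```bash
python3 -c "
from station import finish_job; print(finish_job())"
```

```text
the job is handed in; nothing more can be done
None
```

The job is handed in at about 25 s: the post stands upright, band up, inside the chalk square, the top bowl sits upright inside the chalk circle, and the last picture shows nothing else moved.

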